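# Clamp a pack of bonded brake pads square in a twin-screw press

## Robot

A 6-joint arm with a two-finger parallel gripper is mounted at the origin on the work surface. World frame = base frame: x ahead of the robot, y to its left, z up, the work surface at z = 0. Lengths are in m, angles in degrees, forces in N, time in s.
With the tool pointing down it reaches from about 0.3 to 0.85 m from the base axis. Payload 4.2 kg.
Tool frame: the origin (TCP) lies on the mounting face of the last link; the fingertips stand env.tip_extent ahead of it and the grasp point (between the pads) lies 172 mm ahead of it (env.tip_extent is the distance from the TCP to the fingertips, in m); z points along the fingers, y is the direction in which the jaws open and shut (so a half turn about z gives the same grasp; the last joint's range is limited). The gripper opens to 91 mm and grips with 3 to 60 N. Pads are 32 mm wide; open, the fingers measure 118 mm over their backs; the gripper's body (76 mm by 178 mm) begins 60 mm behind the grasp point.
Start: joints at [-72.25, 18.312, 89.639, -0, 72.044, -1.146], TCP at [0.186, -0.544, 0.405] pointing down, gripper open.
Joint ranges: [-177.97, 177.97], [-48.28, 115.42], [12.27, 149.76], [-77.06, 257.06], [2.81, 150.46], [-146.56, 146.56]. Speed limits (degrees/s): [147.25, 147.25, 180, 180, 180, 180].

## Interface

Orientations are given as [roll, pitch, yaw] about the fixed x, y, z axes, in that order (R = Rz(yaw) Ry(pitch) Rx(roll)).
In Python, from rig import env gives the robot as it stands.
- The arm moves only by the tool servo_tool, never from a script. Its argument "series" is a list that holds one entry, the list of rows, each a list of 7 numbers: the shift along the tool's x, y, z in mm, then the turn, a rotation vector about the tool's x, y, z in rad, then the opening in per cent of the stroke, from 0 (shut) to 100 (fully open). In form: [[[tx, ty, tz, rx, ry, rz, grip], ...]]. A call has 1 to 12 rows; each row is the pose to reach, as a shift and turn from the pose commanded when the call began, along the tool's axes at that moment; what a row does not reach only later rows make up. A row lasts 1/12 s, in which the tool goes at most 41.7 mm and 7.16 degrees, less where a joint would pass 70% of its speed; a pose out of reach is approached as far as the arm can. A call with a gripper value outside its range is refused whole. The fingers move at their own pace and stop on an object; "force" is the grip in N (left out, the last holds). Time passes only in rows, so rows that repeat a pose let the fingers close. It gives the time, the measured TCP pose, the force and the opening at its end, in the units of the state.
- env.read_state(): the state, without advancing time (a new reading comes with each control period).
- env.read_camera(name): name is "scene" or "top" or "wrist"; returns the picture (400x640x3 uint8, blue, green, red); there is no depth.
- env.camera_model(name): a dict with "fx", "fy", "cx", "cy" (pixels), "pose" (4x4, takes a point from camera to world coordinates); the wrist camera has in their place "tool_from_camera" (4x4, takes a point from camera to tool coordinates, whose origin is the TCP and whose axes are the flange's). Camera axes: x right, y up, looking along -z (the intrinsics and any distortion apply to the point x, -y, -z); pixel columns grow to the right and rows downward; lengths in m; the calibration is good to about 2 mm. A picture is of the moment at which its call begins: read the wrist's pose just before it. camera_model takes no time and is no camera call.
- env.hand_in(): hands the job in, once; it reports no verdict.
The state is a dict: "t": time; "joint_pos": joint angles; "qvel": joint speeds; "tau": joint torques, N m; "eef_pos": TCP position; "tool_rot": TCP orientation; "ft_force": force on the tool from outside, world axes, zero at the start; "torque": the same for the moment, N m; "opening": finger opening in m.
Only numpy, scipy, OpenCV 4.12 (cv2) and the standard library are available. Lean on these libraries where they do the work, as an engineer would, in place of code of your own. Each camera call takes 0.05 s, during which the arm holds its last target. There are 200 camera calls.

## Task

Draw out the press's sliding bolster, stack all the round brake pads lying on the bench flat on its scribed ring between the four pins, lining side up, with the thick steel follower on top, and push the bolster fully home under the bar. Then wind the bar down onto the pack, turning the two screw knobs alternately in small steps so that it stays square and never gets far enough out of level to jam, until the sprung foot is pressed in about half of its 10 mm travel and the bar is level. Leave the tin, the jar and the file where they are.

Things in the scene. Friction and masses are not known exactly. Their poses are not given: they have to be found in the camera images.
- bolster_c (a point): centre of the top face of the press's sliding bolster, a flat steel plate 110 mm (x) by 116 mm (y), with a ring of 62 mm diameter scribed round this point; its top is 40 mm above the bench. The point's x axis points the way the bolster is pushed in (away from the robot, under the bar), z up. Two slide ways flank the plate; they end 4 mm below its top
- nest_c (a point): on the bolster, 44 mm above bolster_c with the same axes: centre between the tips of four upright nest pins that keep a stack from straying. The pins are 8 mm in diameter with tapered tips and 44 mm tall, at 26 mm in x and 23 mm in y either side of the centre: a 56 mm disc has 3 mm to spare between them, and fingers can pass at its +y and -y sides
- bolster (a joint): slide of the bolster, m: 0 = pushed fully home against the rear stop (its centre then lies under the foot), 0.13 = fully drawn out towards the robot, clear of the bar, for loading; about 4 N of friction, it stays where it is left
- handle_c (a point): the bolster's handle: an upright black round knob 24 mm in diameter and 34 mm tall on a tongue in front of the plate, 88 mm from the bolster's centre; the point is on its axis 12 mm below its top (56 mm above the bench, 22 mm above the tongue)
- knob_l_grip (a point): left-hand (+y) black fluted round knob on top of its upright screw, 44 mm in diameter, 26 mm tall; the point is on its axis 15 mm above its underside, 183 mm above the bench. The knob turns in place and does not rise or fall. The two screws stand 110 mm either side of the pressing axis
- knob_r_grip (a point): right-hand (-y) knob, the same as the left one
- knob_l (a joint): turn of the left knob, rad, 0 at the start (bar fully up and square), growing clockwise as seen from above, range 0 to 8. Its screw has a steep thread of 30 mm per turn (4.8 mm per rad): clockwise LOWERS the left end of the bar and leaves the right end where it is. About 0.25 N m of friction, it stays where it is left
- knob_r (a joint): turn of the right knob, the same, for the right end of the bar
- bar_c (a point): middle of the top face of the crossbar, a dark steel bar 36 x 262 x 22 mm that spans the two screws, its top below the knobs; z axis = the bar's own up direction, so its lean shows how far it is out of square. More than 10 mm between its ends at the screws jams it
- bar_l (a point): top face of the bar at the left screw
- bar_r (a point): top face of the bar at the right screw
- foot_c (a point): centre of the underside of the round pressing foot (46 mm in diameter) under the middle of the bar, on disc springs; 52 mm below the bar's top face when free. With both knobs at 0 it is 53 mm above the top of the bolster
- foot (a joint): how far the sprung foot is pushed up towards the bar, m: 0 = free, 0.010 = springs solid; 8 N to start moving it and 4 N more for each mm
- pad1_c (a point): centre (half-way up, 4 mm above its underside) of a round brake pad: a flat disc 56 mm in diameter and 8 mm thick, 3 mm steel backing underneath and brown lining with a groove on top, 0.1 kg, lying flat on the bench at the start. Two to four such pads are there; absent ones read None
- pad2_c (a point): centre (half-way up, 4 mm above its underside) of a round brake pad: a flat disc 56 mm in diameter and 8 mm thick, 3 mm steel backing underneath and brown lining with a groove on top, 0.1 kg, lying flat on the bench at the start. Two to four such pads are there; absent ones read None
- pad3_c (a point): centre (half-way up, 4 mm above its underside) of a round brake pad: a flat disc 56 mm in diameter and 8 mm thick, 3 mm steel backing underneath and brown lining with a groove on top, 0.1 kg, lying flat on the bench at the start. Two to four such pads are there; absent ones read None
- pad4_c (a point): centre (half-way up, 4 mm above its underside) of a round brake pad: a flat disc 56 mm in diameter and 8 mm thick, 3 mm steel backing underneath and brown lining with a groove on top, 0.1 kg, lying flat on the bench at the start. Two to four such pads are there; absent ones read None
- follower_c (a point): centre (half-way up, 8 mm above its underside) of the follower: a plain steel disc 56 mm in diameter and 16 mm thick, as wide as the pads and twice as thick, about 0.3 kg, on the bench
- tin_c (a point): a closed tin of bonding cement, 76 mm in diameter, 85 mm tall, standing on the far side of the bench; point half-way up. Not part of the job
- jar_c (a point): a closed glass jar, 84 mm in diameter, 110 mm tall, on the far side; point half-way up. Not part of the job
- file_c (a point): a flat file 300 mm long with a wooden handle, lying on the bench at the right; point near its middle. Not part of the job
Things that resemble listed ones, but are neither listed nor needed, are in the scene too. Leave any purple or white look-alike of the part that bears pad4_c alone.

How it is judged:
By the outcome, as a careful person would: the job done as asked, in the order asked, and still so for the second after the job is handed in, with the robot touching nothing.
Of pad1, pad2, pad3, pad4 only 2 to 4 are there at a start; the rules pass over those that are not, and their reading is None.
At some moment in a run one of pad1, pad2, pad3, pad4, follower may be knocked a few centimetres aside while the robot is not near it.
Once in a run the grip may slacken for a moment while it holds something.
It also fails if it takes over 210 s, if anything falls off the work surface, if the arm or the gripper's body presses on something with over 40 N, if the wrist force passes 120 N, or if a joint passes its speed limit or range.

## Working session

There is one attempt and no reset: what is moved stays moved. The work goes in short steps, Python scripts to look and compute and a tool call to move; the robot and the scene stay as the last step left them, time stands still between calls to the robot, and variables do not carry over. Pictures are saved under pics/ and viewed, about 12 in all and at most 16, crops included, and the job is handed in when it is done.

Besides the shell and the picture viewer there is one more tool, called after ">>>" as name(argument=value, ...) on one line, values as JSON. servo_tool: Moves the arm, as the interface text tells. Its arguments: {"type":"object","properties":{"series":{"type":"array"},"force":{"type":"number"}},"required":["series"]}

```bash
ls; mkdir -p pics; python3 - <<'E'
from rig import env
import cv2,numpy as np
print(env.read_state(), env.tip_extent)
for n in ("scene","top"):
    cv2.imwrite(f"pics/{n}0.png",env.read_camera(n)); m=env.camera_model(n);print(n,m)
print(env.camera_model("wrist"))
E
```

```text
pics
{'t': 0.0, 'joint_pos': array([-7.22499612e+01,  1.83505173e+01,  8.97077974e+01,  6.94515613e-04,
        7.20447113e+01, -1.14586741e+00]), 'qvel': array([ 0.08515933,  0.04178823, -0.14646186,  0.00692948, -0.00087681,
        0.00626987]), 'tau': array([-8.37365660e-04, -4.12459803e+01, -2.31971365e+01,  7.26557407e-02,
        4.57810645e-02, -1.49734869e-04]), 'eef_pos': array([ 0.18616099, -0.54383831,  0.40392183]), 'tool_rot': array([-1.79897008e+02, -2.72046844e-03,  1.88956891e+01]), 'ft_force': array([-0.18701876,  0.95464605, -0.5744207 ]), 'torque': array([ 0.02340173, -0.00641493,  0.00604135]), 'opening': 0.09120546847226099} 0.1908
scene {'fx': 404.0901910762919, 'fy': 404.0901910762919, 'cx': 320.1200308707059, 'cy': 203.65776186837607, 'pose': array([[-0.13151734, -0.62811348,  0.76692675,  1.58378511],
       [ 0.99122761, -0.09353038,  0.09338039,  0.08239337],
       [ 0.01307747,  0.77248011,  0.63490429,  0.97180635],
       [ 0.        ,  0.        ,  0.        ,  1.        ]])}
top {'fx': 415.1735042456898, 'fy': 415.1735042456898, 'cx': 318.50779399291537, 'cy': 199.4888448300698, 'pose': array([[ 6.34406058e-02,  9.75399864e-01, -2.11117015e-01,
         3.48640857e-01],
       [-9.97985474e-01,  6.21174893e-02, -1.29000138e-02,
        -3.36321477e-02],
       [ 5.31387171e-04,  2.11510099e-01,  9.77375668e-01,
         1.17674355e+00],
       [ 0.00000000e+00,  0.00000000e+00,  0.00000000e+00,
         1.00000000e+00]])}
{'fx': 314.281401649993, 'fy': 314.281401649993, 'cx': 319.2020798034828, 'cy': 200.24261880023278, 'tool_from_camera': array([[ 2.35171833e-04,  9.70976981e-01,  2.39172837e-01,
         6.63082947e-02],
       [ 9.99999637e-01, -3.23912734e-05, -8.51771335e-04,
        -1.79892870e-04],
       [-8.19303247e-04,  2.39172951e-01, -9.70976636e-01,
         2.02756341e-02],
       [ 0.00000000e+00,  0.00000000e+00,  0.00000000e+00,
         1.00000000e+00]])}
```

View pics/top0.png

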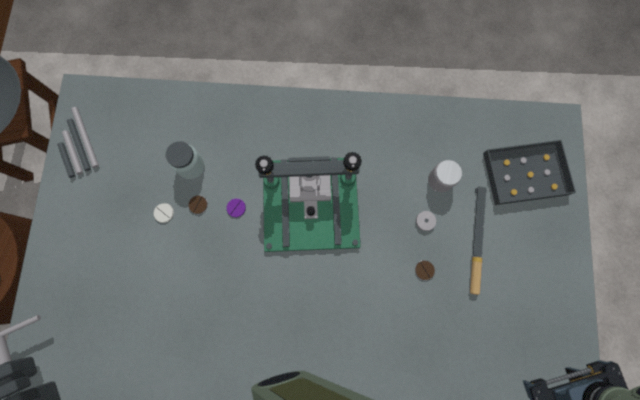

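View pics/scene0.png

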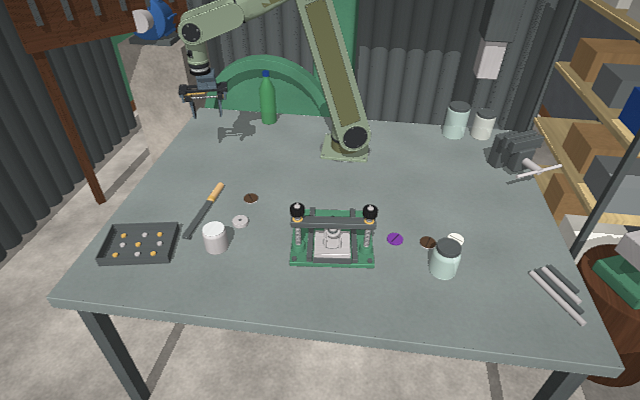

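The picture from above shows brown pads at (198,205) and (425,270). The look-alikes to leave alone are the purple disc at (236,208) and the white grooved disc at (163,213). The plain grey follower is at (426,221), the press handle at (310,211), and the knobs at (264,165) and (352,161). I'll check these in a close crop.

```bash
cat > h.py <<'E'
from rig import env
import cv2,numpy as np
from scipy.spatial.transform import Rotation as R
np.set_printoptions(precision=4,suppress=True)
def tool(s=None):
    s=s or env.read_state(); T=np.eye(4)
    T[:3,:3]=R.from_euler('xyz',s['tool_rot'],degrees=True).as_matrix(); T[:3,3]=s['eef_pos']; return T
def campose(n,T=None):
    m=env.camera_model(n)
    return m, (m['pose'] if n!='wrist' else (tool() if T is None else T)@m['tool_from_camera'])
def w(n,u,v,z,T=None):
    m,P=campose(n,T); d=P[:3,:3]@np.array([(u-m['cx'])/m['fx'],-(v-m['cy'])/m['fy'],-1])
    return P[:3,3]+d*(z-P[2,3])/d[2]
def px(n,p,T=None):
    m,P=campose(n,T); c=np.linalg.inv(P)@np.append(p,1)
    return np.array([m['cx']+m['fx']*c[0]/-c[2], m['cy']-m['fy']*c[1]/-c[2]])
def crop(img,c,h,wd,k,name):
    u,v=c; cv2.imwrite('pics/'+name,cv2.resize(img[max(0,v-h):v+h,max(0,u-wd):u+wd],None,fx=k,fy=k,interpolation=cv2.INTER_CUBIC))
def shift(xyz,yaw,T=None):
    "shift (mm) & rotvec in tool frame, tool straight down, grasp point at xyz"
    T=tool() if T is None else T
    G=R.from_euler('xyz',[180,0,yaw],degrees=True).as_matrix()
    t=np.array(xyz)+[0,0,.172]
    return np.round(T[:3,:3].T@(t-T[:3,3])*1000,1), np.round(R.from_matrix(T[:3,:3].T@G).as_rotvec(),3)
E
python3 - <<'E'
from h import *
i=cv2.imread('pics/top0.png')
a=i[130:270,140:340];b=i[130:270,290:490]
cv2.imwrite('pics/c1.png',cv2.resize(np.vstack([i[145:255,145:365],i[175:285,270:490]]),None,fx=3.4,fy=2.7,interpolation=cv2.INTER_CUBIC))
for n,u,v,z in [('kl',264,163,.194),('kr',352,160,.194),('handle',310,211,.068),('padA',198,205,.008),('padB',425,270,.008),('fol',426,221,.016),('purple',236,208,.008),('white',163,213,.008)]: print(n,w('top',u,v,z))
E
```

```text
kl [0.6443 0.1195 0.194 ]
kr [ 0.6659 -0.097   0.194 ]
handle [0.5547 0.002  0.068 ]
padA [0.5629 0.3261 0.008 ]
padB [ 0.4199 -0.3262  0.008 ]
fol [ 0.5566 -0.3258  0.016 ]
purple [0.5611 0.2163 0.008 ]
white [0.5334 0.4231 0.008 ]
```

View pics/c1.png

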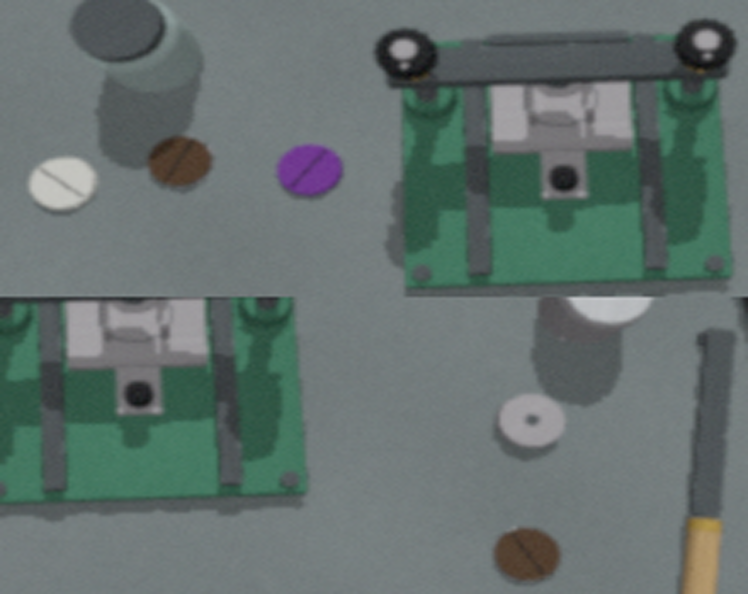

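The crop confirms the choice: two brown grooved pads, a plain grey follower, and the purple and white discs to be left. I'll start with the handle.

```bash
python3 - <<'E'
from h import *
print(shift([.50,0,.20],5.7))
E
```

```text
(array([ 473.1, -412.9,   32.6]), array([-0.002,  0.   ,  0.23 ]))
```

>>> servo_tool(series=[[[473,-413,32,0,0,0.23,100],[473,-413,32,0,0,0.23,100],[473,-413,32,0,0,0.23,100],[473,-413,32,0,0,0.23,100],[473,-413,32,0,0,0.23,100],[473,-413,32,0,0,0.23,100],[473,-413,32,0,0,0.23,100],[473,-413,32,0,0,0.23,100],[473,-413,32,0,0,0.23,100],[473,-413,32,0,0,0.23,100],[473,-413,32,0,0,0.23,100],[473,-413,32,0,0,0.23,100]]], force=40)

```text
t: 1.1
eef_pos: [0.4361, -0.1094, 0.3791]
tool_rot: [180.0, 0.0, 5.7]
ft_force: [0.7, -0.3, 0.3]
opening: 0.0915
```

```bash
python3 - <<'E'
from h import *
print(shift([.50,0,.20],5.7))
E
```

```text
(array([  74.5, -102.5,    7.1]), array([0., 0., 0.]))
```

>>> servo_tool(series=[[[75,-102,7,0,0,0,100],[75,-102,7,0,0,0,100],[75,-102,7,0,0,0,100],[75,-102,7,0,0,0,100],[75,-102,7,0,0,0,100]]])

```text
t: 1.52
eef_pos: [0.5008, -0.0007, 0.3715]
tool_rot: [-180.0, 0.1, 6.0]
ft_force: [-0.5, -1.6, -0.9]
opening: 0.0914
```

```bash
python3 - <<'E'
from h import *
T=tool();print(T)
np.save('T1.npy',T)
i=env.read_camera('wrist');cv2.imwrite('pics/w1.png',i)
for n,p in [('kl',[.6443,.1195,.194]),('kr',[.6659,-.097,.194]),('h',[.5547,.002,.068])]: print(n,px('wrist',p,T))
E
```

```text
[[ 0.9946  0.1038 -0.0015  0.5008]
 [ 0.1038 -0.9946 -0.0001 -0.0007]
 [-0.0015 -0.     -1.      0.3715]
 [ 0.      0.      0.      1.    ]]
kl [ 68.1001 -97.3315]
kr [588.9458 -94.1046]
h [322.2846 136.8277]
```

View pics/w1.png

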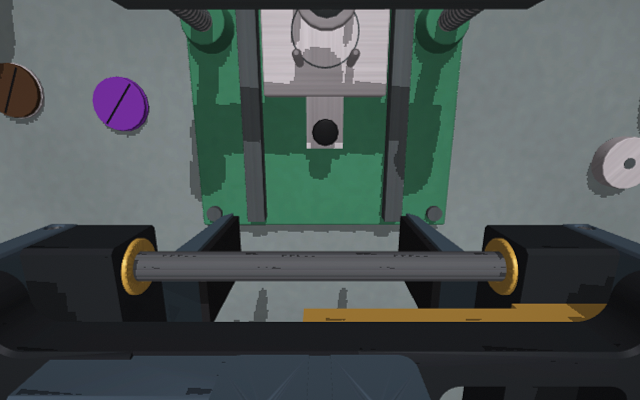

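```bash
python3 - <<'E'
from h import *
T=np.load('T1.npy')
h=w('wrist',325,132,.068,T);print(h)
# plate front edge corners z=.04, rails ends
a=w('wrist',264,96,.04,T);b=w('wrist',389,96,.04,T);print(a,b,np.degrees(np.arctan2(-(a-b)[0],(a-b)[1])))
a=w('wrist',203,224,.01,T);b=w('wrist',447,223,.01,T);print(np.degrees(np.arctan2(-(a-b)[0],(a-b)[1])))
print(shift([h[0],h[1],.056],5.9))
for n,u,v in [('purple',121,104),('A',18,91),('F',629,163)]: print(n,w('wrist',u,v,.012,T))
E
```

```text
[0.5591 0.0001 0.068 ]
[0.5853 0.0602 0.04  ] [ 0.5976 -0.0569  0.04  ] 5.974735008003511
6.205063302696311
(array([ 59.1,   4. , 143.6]), array([ 0.   ,  0.002, -0.001]))
purple [0.5638 0.2115 0.012 ]
A [0.5657 0.3156 0.012 ]
F [ 0.5592 -0.3315  0.012 ]
```

>>> servo_tool(series=[[[59,3,20,0,0,0,100],[59,3,60,0,0,0,80],[59,3,100,0,0,0,70],[59,3,135,0,0,0,70],[59,3,141,0,0,0,70],[59,3,141,0,0,0,10],[59,3,141,0,0,0,10],[59,3,141,0,0,0,10],[59,3,141,0,0,0,10],[59,3,141,0,0,0,10],[59,3,141,0,0,0,10],[59,3,141,0,0,0,10]]], force=40)

```text
t: 2.57
eef_pos: [0.5594, 0.0004, 0.2325]
tool_rot: [180.0, -0.1, 5.7]
ft_force: [-0.6, -0.2, 5.0]
opening: 0.0233
```

>>> servo_tool(series=[[[-15,0,0,0,0,0,10],[-35,0,0,0,0,0,10],[-55,0,0,0,0,0,10],[-75,0,0,0,0,0,10],[-95,0,0,0,0,0,10],[-110,0,0,0,0,0,10],[-116,0,0,0,0,0,10],[-120,0,0,0,0,0,10],[-124,0,0,0,0,0,10],[-124,0,0,0,0,0,10]]])

```text
t: 3.4
eef_pos: [0.438, -0.0121, 0.2325]
tool_rot: [179.9, -0.5, 5.7]
ft_force: [5.2, -2.4, 2.6]
opening: 0.0231
```

>>> servo_tool(series=[[[-1,0,0,0,0,0,10],[-2,0,0,0,0,0,10],[-3,0,0,0,0,0,10],[-4,0,0,0,0,0,10],[-4,0,0,0,0,0,10]]])

```text
t: 3.82
eef_pos: [0.4366, -0.0123, 0.2325]
tool_rot: [179.9, -0.9, 5.7]
ft_force: [13.3, 0.2, -5.8]
opening: 0.0229
```

>>> servo_tool(series=[[[4,0,0,0,0,0,10],[4,0,0,0,0,0,60],[4,0,0,0,0,0,60],[4,0,0,0,0,0,60],[4,0,-40,0,0,0,60],[4,0,-80,0,0,0,80],[20,0,-110,0,0,0,100],[50,0,-140,0,0,0,100],[50,0,-140,0,0,0,100],[50,0,-140,0,0,0,100]]])

```text
t: 4.65
eef_pos: [0.4824, -0.0072, 0.3724]
tool_rot: [180.0, -0.2, 5.7]
ft_force: [-1.8, -0.2, -0.9]
opening: 0.0801
```

```bash
python3 - <<'E'
from h import *
T=tool();print(T)
np.save('T2.npy',T)
i=env.read_camera('wrist');cv2.imwrite('pics/w2.png',i)
e=[.9945,.1045];c=np.array([.5245,-.003])
for s,t in [(-26,23),(26,23),(-26,-23),(26,-23)]:
    p=[c[0]+(s*.9945-t*.1045)/1e3,c[1]+(s*.1045+t*.9945)/1e3]
    print(px('wrist',[*p,.04],T),px('wrist',[*p,.084],T))
E
```

```text
[[ 0.995   0.0999  0.0026  0.4824]
 [ 0.0999 -0.995   0.     -0.0072]
 [ 0.0026  0.0002 -1.      0.3724]
 [ 0.      0.      0.      1.    ]]
[296.095  175.1998] [292.517  183.2699]
[294.9219 121.7681] [290.9819 121.44  ]
[341.9548 174.9948] [345.5722 183.0329]
[342.6429 121.5537] [346.5443 121.1904]
```

View pics/w2.png

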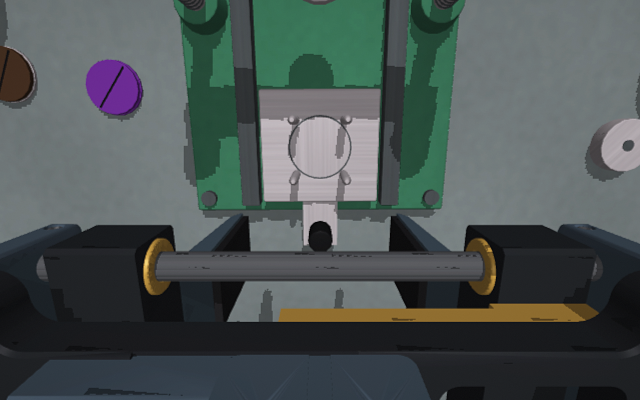

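The bolster is out. The ring is centred near (320,147), with pins at about (293,119), (347,119), (293,180) and (346,180). That is close to my prediction. Next is the ring's world position and the move to pad B.

```bash
python3 - <<'E'
from h import *
T=np.load('T2.npy')
print('ring',w('wrist',320,147,.04,T),px('wrist',[.5245,-.003,.04],T))
i=cv2.imread('pics/w2.png');crop(i,(320,150),50,80,8,'c2.png')
E
```

```text
ring [ 0.5265 -0.0039  0.04  ] [318.9058 148.9105]
```

View pics/c2.png

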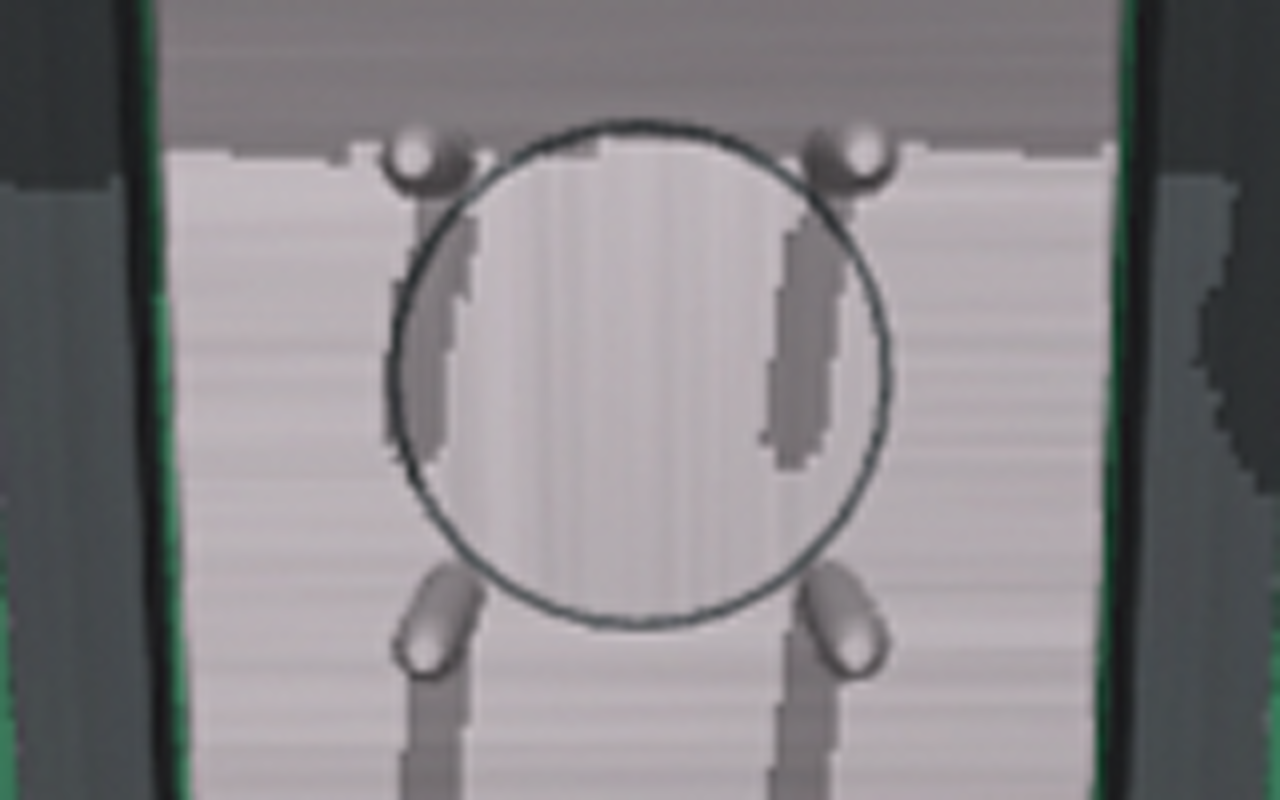

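```bash
python3 - <<'E'
from h import *
print(shift([.38,-.328,.148],5.9))
E
```

```text
(array([-132.5,  309.1,   50.8]), array([-0.   ,  0.002, -0.003]))
```

>>> servo_tool(series=[[[-132,309,51,0,0,0,100],[-132,309,51,0,0,0,100],[-132,309,51,0,0,0,100],[-132,309,51,0,0,0,100],[-132,309,51,0,0,0,100],[-132,309,51,0,0,0,100],[-132,309,51,0,0,0,100],[-132,309,51,0,0,0,100],[-132,309,51,0,0,0,100],[-132,309,51,0,0,0,100],[-132,309,51,0,0,0,100],[-132,309,51,0,0,0,100]]])

```text
t: 5.7
eef_pos: [0.3809, -0.3264, 0.3196]
tool_rot: [-179.9, 0.1, 5.8]
ft_force: [0.5, -0.6, 1.0]
opening: 0.0915
```

```bash
cat >> h.py <<'E'
def disc(guess,zt,T,hue=None,name=None):
    "refine the disc's centre: threshold brown / bright blob nearest the guess pixel, in the wrist picture"
    i=env.read_camera('wrist'); 
    if name: cv2.imwrite('pics/'+name,i)
    b,g,r=[i[...,k].astype(int) for k in range(3)]
    m=((r-b>18)&(r<170)) if hue=='brown' else ((r>105)&(abs(r-b)<40)&(r>=b-2))
    m=cv2.morphologyEx(m.astype(np.uint8),cv2.MORPH_CLOSE,np.ones((7,7)))
    n,l,st,c=cv2.connectedComponentsWithStats(m); u,v=px('wrist',[*guess,zt],T)
    k=min([k for k in range(1,n) if st[k,4]>300],key=lambda k:np.hypot(*(c[k]-[u,v])))
    print('guess',u,v,'blob',c[k],st[k]); p=w('wrist',*c[k],zt,T); print('world',p); return p
E
python3 - <<'E'
from h import *
T=tool();print(T[:3,3]);np.save('T3.npy',T)
p=disc([.42,-.326],.008,T,'brown','w3.png')
print(shift([p[0],p[1],.0208],5.9))
E
```

```text
[ 0.3809 -0.3264  0.3196]
guess 323.54974825045014 152.95853955410394 blob [324.8706 151.5562] [ 296  123   58   58 2650]
world [ 0.4214 -0.3271  0.008 ]
(array([ 40.1,   5. , 127.1]), array([-0.001,  0.001, -0.001]))
```

View pics/w3.png

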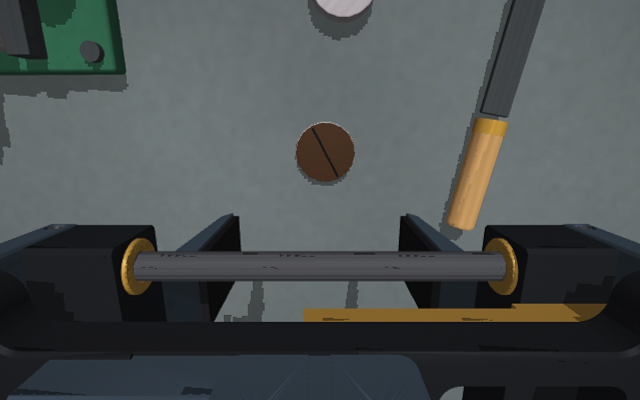

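The pad is centred at (325,152) and the file handle is well clear. I'll grasp it.

>>> servo_tool(series=[[[40,5,35,0,0,0,100],[40,5,70,0,0,0,100],[40,5,100,0,0,0,100],[40,5,120,0,0,0,100],[40,5,126,0,0,0,80],[40,5,126,0,0,0,50],[40,5,126,0,0,0,40],[40,5,126,0,0,0,40],[40,5,126,0,0,0,40],[40,5,126,0,0,0,40],[40,5,126,0,0,0,40],[40,5,126,0,0,0,40]]], force=35)

```text
t: 6.75
eef_pos: [0.4216, -0.329, 0.1956]
tool_rot: [180.0, -0.1, 5.7]
ft_force: [-0.5, 2.6, 6.5]
opening: 0.0539
```

```bash
python3 - <<'E'
from h import *
T=tool();print(T,env.read_state()['opening'])
print(shift([.5265,-.0037,.16],5.9))
E
```

```text
[[ 0.9951  0.0992  0.0017  0.4216]
 [ 0.0992 -0.9951 -0.0006 -0.329 ]
 [ 0.0016  0.0008 -1.      0.1956]
 [ 0.      0.      0.      1.    ]] 0.05392452478086096
(array([ 136.9, -313.2, -136.5]), array([ 0.001, -0.002, -0.004]))
```

>>> servo_tool(series=[[[0,0,-25,0,0,0,40],[0,0,-60,0,0,0,40],[0,0,-100,0,0,0,40],[10,-25,-136,0,0,0,40],[28,-65,-136,0,0,0,40],[45,-103,-136,0,0,0,40],[62,-141,-136,0,0,0,40],[79,-180,-136,0,0,0,40],[96,-218,-136,0,0,0,40],[112,-256,-136,0,0,0,40],[128,-294,-136,0,0,0,40],[137,-313,-136,0,0,0,40]]])

```text
t: 7.75
eef_pos: [0.5268, -0.0006, 0.3305]
tool_rot: [-180.0, -0.1, 5.8]
ft_force: [-0.9, -0.2, -1.2]
opening: 0.0538
```

>>> servo_tool(series=[[[0,0,0,0,0,0,40],[0,0,0,0,0,0,40]]])

```text
t: 7.92
eef_pos: [0.5265, -0.0029, 0.3302]
tool_rot: [180.0, 0.0, 5.9]
ft_force: [-0.0, -0.1, -1.2]
opening: 0.0536
```

```bash
python3 - <<'E'
from h import *
T=tool();print(T,env.read_state()['opening'])
i=env.read_camera('wrist');cv2.imwrite('pics/w4.png',i)
print(shift([.5265,-.0037,.06],5.9))
E
```

```text
[[ 0.9947  0.1026 -0.0002  0.5265]
 [ 0.1026 -0.9947 -0.0007 -0.0029]
 [-0.0003  0.0006 -1.      0.3302]
 [ 0.      0.      0.      1.    ]] 0.05359478100374101
(array([ 0.4, -0.2, 98.2]), array([ 0.001,  0.001, -0.002]))
```

View pics/w4.png

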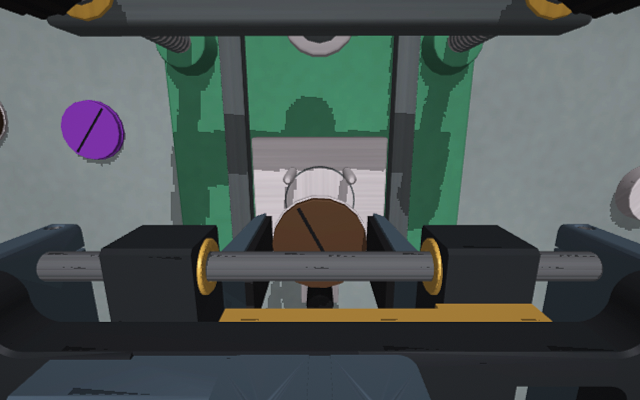

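```bash
python3 - <<'E'
from h import *
T=tool();p=w('wrist',320,198,.1426,T);print(p, T[:3,:3].T@(p-T[:3,3])*1e3)
for u in (269,368): print((T[:3,:3].T@(w('wrist',u,243,.1426,T)-T[:3,3])*1e3))
E
```

```text
[ 0.5524 -0.002   0.1426] [ 26.3783   0.5698 187.5576]
[  0.1443 -28.3283 187.5527]
[  0.1252  27.8242 187.5947]
```

>>> servo_tool(series=[[[1,0,20,0,0,0,40],[1,0,40,0,0,0,40],[1,0,55,0,0,0,40],[1,0,70,0,0,0,40],[1,0,80,0,0,0,40],[1,0,88,0,0,0,40],[1,0,93,0,0,0,40],[1,0,94,0,0,0,40],[1,0,94,0,0,0,40]]])

```text
t: 8.72
eef_pos: [0.5276, -0.0041, 0.2364]
tool_rot: [180.0, -0.0, 5.7]
ft_force: [0.8, -0.6, -0.6]
opening: 0.0557
```

>>> servo_tool(series=[[[0,0,0,0,0,0,78],[0,0,0,0,0,0,78],[0,0,0,0,0,0,78],[0,0,-30,0,0,0,78],[0,0,-65,0,0,0,78],[-20,0,-100,0,0,0,100],[-44,0,-136,0,0,0,100],[-44,0,-136,0,0,0,100],[-44,0,-136,0,0,0,100]]])

```text
t: 9.47
eef_pos: [0.4831, -0.0082, 0.3751]
tool_rot: [179.9, -0.4, 5.7]
ft_force: [-0.6, -0.5, -0.3]
opening: 0.0907
```

```bash
python3 - <<'E'
from h import *
T=tool();print(T[:3,3])
i=env.read_camera('wrist');crop(i,(320,150),60,80,5,'c5.png')
j=env.read_camera('top');cv2.imwrite('pics/top5.png',j)
print('pred top of pad at ring',px('wrist',[.5265,-.0037,.048],T))
E
```

```text
[ 0.4831 -0.0082  0.3751]
pred top of pad at ring [318.494  149.2146]
```

View pics/c5.png

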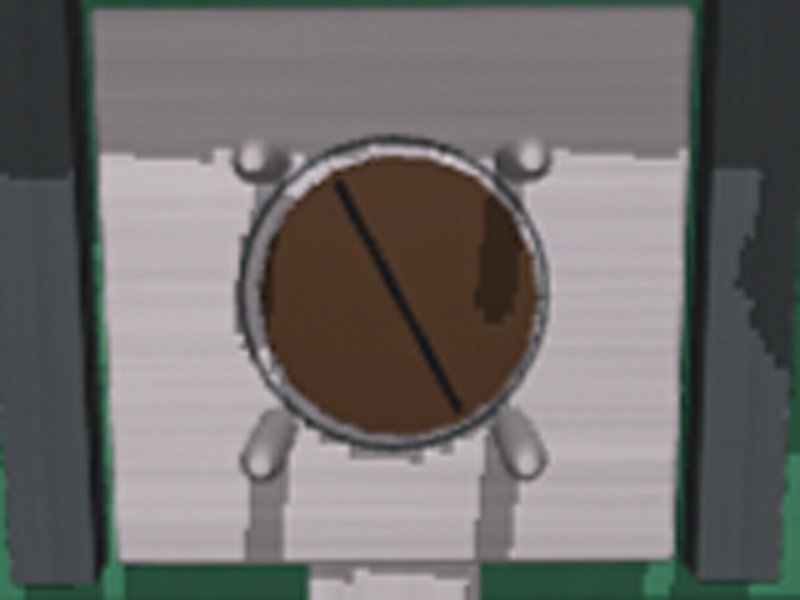

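Pad 1 lies flat inside the ring, with the lining and groove up. Next is pad A.

```bash
python3 - <<'E'
from h import *
j=cv2.imread('pics/top5.png').astype(int); b,r=j[...,0],j[...,2]
m=((r-b>12)&(r<130)).astype(np.uint8); m[:, :100]=0
n,l,st,c=cv2.connectedComponentsWithStats(m)
for k in range(1,n):
    if 60<st[k,4]<700: print(c[k],st[k,4],w('top',*c[k],.008))
print('jar',w('top',180,153,.11),'fol',w('top',426,221,.016))
print(shift([.522,.322,.16],5.9))
E
```

```text
[197.3307 204.3068] 251 [0.5648 0.3283 0.008 ]
[472.0938 273.9688] 64 [ 0.4173 -0.4567  0.008 ]
jar [0.6832 0.3609 0.11  ] fol [ 0.5566 -0.3258  0.016 ]
(array([  71.2, -324.6,   40. ]), array([ 0.   , -0.   , -0.003]))
```

>>> servo_tool(series=[[[71,-324,0,0,0,0,100],[71,-324,0,0,0,0,100],[71,-324,0,0,0,0,100],[71,-324,0,0,0,0,100],[71,-324,40,0,0,0,100],[71,-324,40,0,0,0,100],[71,-324,40,0,0,0,100],[71,-324,40,0,0,0,100],[71,-324,40,0,0,0,100],[71,-324,40,0,0,0,100],[71,-324,40,0,0,0,100]]])

```text
t: 10.48
eef_pos: [0.522, 0.3213, 0.3302]
tool_rot: [179.9, 0.2, 5.8]
ft_force: [-0.8, -0.1, 0.2]
opening: 0.091
```

```bash
python3 - <<'E'
from h import *
T=tool();print(T[:3,3])
p=disc([.565,.325],.008,T,'brown','w6.png')
print(shift([p[0],p[1],.0208],5.9))
E
```

```text
[0.522  0.3213 0.3302]
guess 318.92301802754173 146.88783076099463 blob [316.3335 145.1958] [ 289  117   56   57 2492]
world [0.5663 0.3276 0.008 ]
(array([ 45. ,  -2.8, 138.2]), array([ 0.002,  0.002, -0.003]))
```

View pics/w6.png

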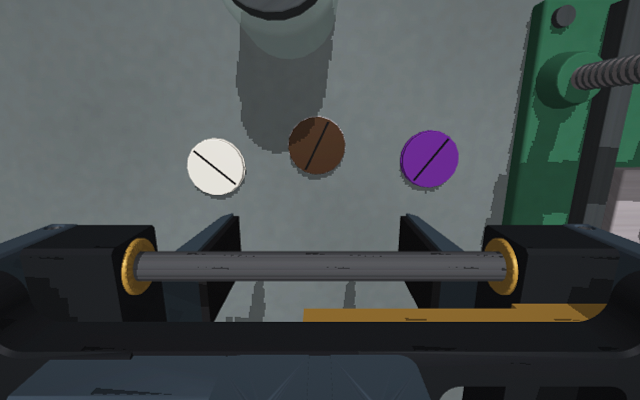

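The pad at (316,145) sits between the white and purple discs. I'll descend with narrower jaws to clear them.

>>> servo_tool(series=[[[45,-3,30,0,0,0,82],[45,-3,65,0,0,0,82],[45,-3,100,0,0,0,82],[45,-3,128,0,0,0,82],[45,-3,137,0,0,0,82],[45,-3,137,0,0,0,50],[45,-3,137,0,0,0,40],[45,-3,137,0,0,0,40],[45,-3,137,0,0,0,40],[45,-3,137,0,0,0,40],[45,-3,137,0,0,0,40],[45,-3,137,0,0,0,40]]], force=40)

```text
t: 11.53
eef_pos: [0.5671, 0.3286, 0.197]
tool_rot: [-180.0, -0.2, 5.7]
ft_force: [0.6, -2.8, 7.0]
opening: 0.0527
```

```bash
python3 - <<'E'
from h import *
T=tool();print(T,env.read_state()['opening'])
print(shift([.5275,-.0037,.16],5.9))
E
```

```text
[[ 0.995   0.0999  0.0029  0.5671]
 [ 0.0999 -0.995   0.0005  0.3286]
 [ 0.003  -0.0002 -1.      0.197 ]
 [ 0.      0.      0.      1.    ]] 0.05271630028970068
(array([ -72.2,  326.6, -135.3]), array([-0.   , -0.003, -0.003]))
```

>>> servo_tool(series=[[[0,0,-25,0,0,0,40],[0,0,-60,0,0,0,40],[0,0,-100,0,0,0,40],[-8,35,-135,0,0,0,40],[-17,75,-135,0,0,0,40],[-26,115,-135,0,0,0,40],[-35,155,-135,0,0,0,40],[-44,195,-135,0,0,0,40],[-53,235,-135,0,0,0,40],[-62,275,-135,0,0,0,40],[-70,310,-135,0,0,0,40],[-72,326,-135,0,0,0,40]]])

```text
t: 12.53
eef_pos: [0.5259, -0.0062, 0.3303]
tool_rot: [179.9, 0.1, 5.6]
ft_force: [0.1, 0.6, -1.6]
opening: 0.0526
```

>>> servo_tool(series=[[[0,0,0,0,0,0,40],[0,0,0,0,0,0,40]]])

```text
t: 12.7
eef_pos: [0.5272, -0.0033, 0.3304]
tool_rot: [-180.0, -0.0, 5.6]
ft_force: [0.1, 0.7, -0.4]
opening: 0.0526
```

```bash
python3 - <<'E'
from h import *
T=tool();print(T[:3],env.read_state()['opening'])
i=env.read_camera('wrist');cv2.imwrite('pics/w7.png',i)
b,r=i[...,0].astype(int),i[...,2].astype(int)
m=((r-b>18)&(r<120)).astype(np.uint8); m[:185]=0;m[:,:250]=0;m[:,400:]=0;m[250:]=0
ys,xs=np.nonzero(m);print(ys.min(),xs[ys==ys.min()],[ (xs[ys==v].min(),xs[ys==v].max()) for v in (215,240,245)])
print(shift([.527,-.003,.0735],5.9))
E
```

```text
[[ 0.9952  0.0974  0.0001  0.5272]
 [ 0.0974 -0.9952  0.0007 -0.0033]
 [ 0.0002 -0.0007 -1.      0.3304]] 0.052570192811234824
185 [295 296 297 298 299 300 301 302 303 304 305 306 307 308 309 312 313 314
 315 316 317 318 319 320 321 322 323 324 325 326 327 328 329 330 331 332
 333 334 335 336 337 338 339 340 341 342 343 344 345] [(np.int64(284), np.int64(354)), (np.int64(273), np.int64(365)), (np.int64(273), np.int64(365))]
(array([-0.4,  0.5, 84.8]), array([-0.001, -0.   , -0.004]))
```

>>> servo_tool(series=[[[0,0,20,0,0,0,40],[0,0,40,0,0,0,40],[0,0,55,0,0,0,40],[0,0,67,0,0,0,40],[0,0,76,0,0,0,40],[0,0,82,0,0,0,40],[0,0,84,0,0,0,40],[0,0,84,0,0,0,40],[0,0,84,0,0,0,40]]])

```text
t: 13.5
eef_pos: [0.5277, -0.0025, 0.2468]
tool_rot: [180.0, -0.1, 5.7]
ft_force: [-0.2, 0.8, -1.1]
opening: 0.0528
```

>>> servo_tool(series=[[[0,0,0,0,0,0,78],[0,0,0,0,0,0,78],[0,0,0,0,0,0,78],[0,0,-30,0,0,0,78],[0,0,-65,0,0,0,78],[-20,0,-100,0,0,0,100],[-44,0,-126,0,0,0,100],[-44,0,-126,0,0,0,100],[-44,0,-126,0,0,0,100]]])

```text
t: 14.25
eef_pos: [0.483, -0.0073, 0.3742]
tool_rot: [180.0, -0.3, 5.7]
ft_force: [0.2, 0.2, -0.1]
opening: 0.0908
```

```bash
python3 - <<'E'
from h import *
T=tool();print(T[:3,3])
i=env.read_camera('wrist');crop(i,(320,150),60,80,5,'c8.png')
j=env.read_camera('top');crop(j,(426,221),25,35,6,'t8.png')
a=cv2.imread('pics/c8.png');b=cv2.imread('pics/t8.png');b=cv2.resize(b,None,fx=.5,fy=.5);a[:b.shape[0],:b.shape[1]]=b;cv2.imwrite('pics/c8.png',a)
print(shift([.515,-.33,.16],5.9))
E
```

```text
[ 0.483  -0.0073  0.3742]
(array([ -0.8, 324.3,  39.7]), array([-0.   ,  0.   , -0.003]))
```

View pics/c8.png

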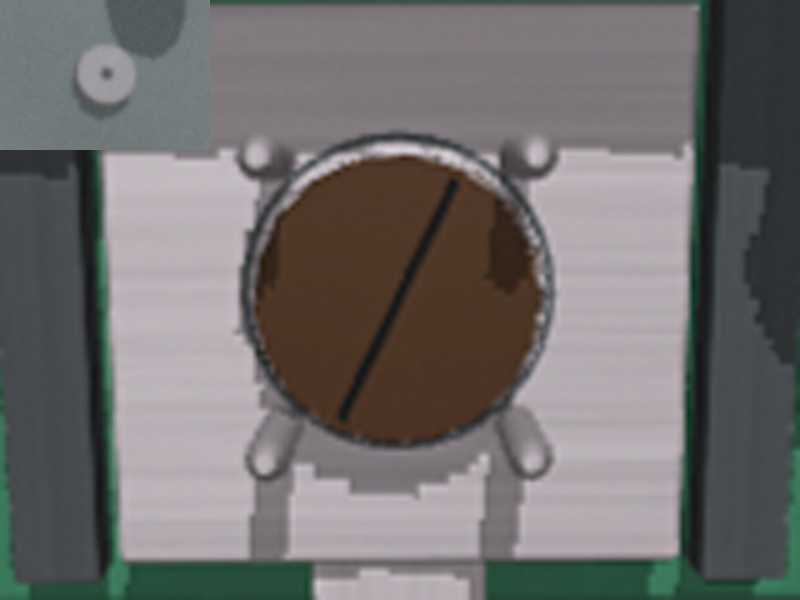

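Pad 2 is flat on pad 1, between the pins. The follower is next; the inset shows it has not moved.

>>> servo_tool(series=[[[-1,324,0,0,0,0,100],[-1,324,0,0,0,0,100],[-1,324,0,0,0,0,100],[-1,324,40,0,0,0,100],[-1,324,40,0,0,0,100],[-1,324,40,0,0,0,100],[-1,324,40,0,0,0,100],[-1,324,40,0,0,0,100],[-1,324,40,0,0,0,100],[-1,324,40,0,0,0,100],[-1,324,40,0,0,0,100]]])

```text
t: 15.27
eef_pos: [0.515, -0.3295, 0.3304]
tool_rot: [-179.9, 0.1, 5.7]
ft_force: [0.2, 0.4, 0.0]
opening: 0.0912
```

```bash
python3 - <<'E'
from h import *
T=tool();print(T[:3,3])
p=disc([.557,-.328],.016,T,'grey','w9.png')
print(shift([p[0],p[1],.0208],5.9), 'tin',w('top',449,172,.085))
E
```

```text
[ 0.515  -0.3295  0.3304]
guess 322.68600454097185 149.1040869983486 blob [322.3825 145.7369] [ 293  116   60   60 2714]
world [ 0.56   -0.3274  0.016 ]
(array([ 45.1,   3.2, 138.2]), array([-0.002,  0.002, -0.003])) tin [ 0.6837 -0.3699  0.085 ]
```

View pics/w9.png

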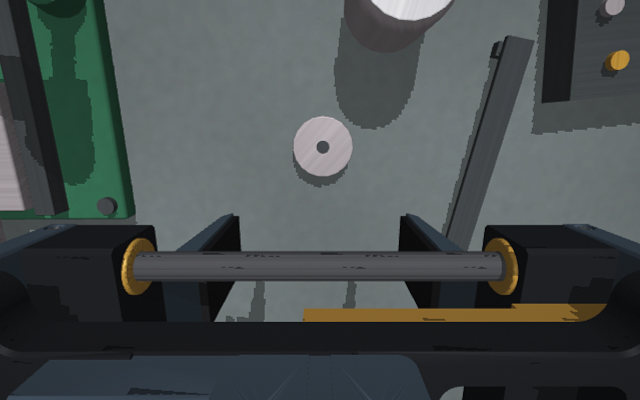

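>>> servo_tool(series=[[[45,3,30,0,0,0,90],[45,3,65,0,0,0,90],[45,3,100,0,0,0,90],[45,3,126,0,0,0,90],[45,3,134,0,0,0,82],[45,3,134,0,0,0,50],[45,3,134,0,0,0,40],[45,3,134,0,0,0,40],[45,3,134,0,0,0,40],[45,3,134,0,0,0,40],[45,3,134,0,0,0,40],[45,3,134,0,0,0,40]]], force=50)

```text
t: 16.32
eef_pos: [0.5606, -0.3283, 0.2008]
tool_rot: [179.9, -0.2, 5.7]
ft_force: [0.5, 2.5, 6.9]
opening: 0.0542
```

```bash
python3 - <<'E'
from h import *
T=tool();print(T,env.read_state()['opening'])
print(shift([.5272,-.003,.16],5.9))
E
```

```text
[[ 0.995   0.0993  0.004   0.5606]
 [ 0.0993 -0.9951 -0.0016 -0.3283]
 [ 0.0038  0.002  -1.      0.2008]
 [ 0.      0.      0.      1.    ]] 0.05417365002794006
(array([  -0.4, -326.7, -131.8]), array([ 0.002, -0.004, -0.003]))
```

>>> servo_tool(series=[[[0,0,-25,0,0,0,40],[0,0,-60,0,0,0,40],[0,0,-100,0,0,0,40],[0,-35,-132,0,0,0,40],[0,-75,-132,0,0,0,40],[0,-115,-132,0,0,0,40],[0,-155,-132,0,0,0,40],[0,-195,-132,0,0,0,40],[0,-235,-132,0,0,0,40],[0,-275,-132,0,0,0,40],[0,-310,-132,0,0,0,40],[0,-326,-132,0,0,0,40]]])

```text
t: 17.32
eef_pos: [0.5261, -0.0005, 0.3304]
tool_rot: [-179.9, 0.0, 5.9]
ft_force: [0.6, -0.4, -3.6]
opening: 0.0541
```

>>> servo_tool(series=[[[0,0,0,0,0,0,40],[0,0,0,0,0,0,40]]])

```text
t: 17.48
eef_pos: [0.5271, -0.0033, 0.3304]
tool_rot: [179.9, -0.0, 5.8]
ft_force: [-0.9, -0.8, -2.8]
opening: 0.0542
```

```bash
python3 - <<'E'
from h import *
T=tool();print(T[:3],env.read_state()['opening'])
i=env.read_camera('wrist');crop(i,(320,210),75,100,5,'w10.png')
print(shift([.527,-.003,.0858],5.9))
E
```

```text
[[ 0.9948  0.1018  0.0001  0.5271]
 [ 0.1018 -0.9948 -0.001  -0.0033]
 [ 0.      0.001  -1.      0.3304]] 0.05419979215175638
(array([-0.2, -1.2, 72.6]), array([ 0.001, -0.   , -0.002]))
```

View pics/w10.png

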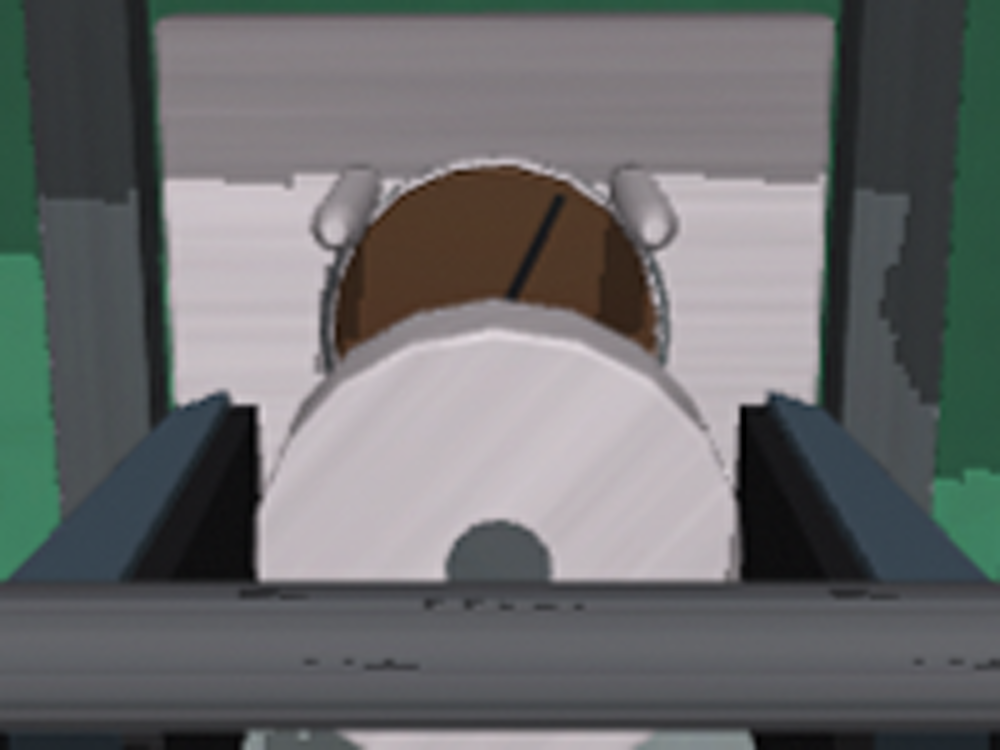

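>>> servo_tool(series=[[[0,0,20,0,0,0,40],[0,0,38,0,0,0,40],[0,0,50,0,0,0,40],[0,0,60,0,0,0,40],[0,0,67,0,0,0,40],[0,0,71,0,0,0,40],[0,0,73,0,0,0,40],[0,0,73,0,0,0,40],[0,0,73,0,0,0,40]]])

```text
t: 18.28
eef_pos: [0.5278, -0.0039, 0.2578]
tool_rot: [180.0, -0.1, 5.7]
ft_force: [-0.2, -0.1, -2.5]
opening: 0.0545
```

>>> servo_tool(series=[[[0,0,0,0,0,0,78],[0,0,0,0,0,0,78],[0,0,0,0,0,0,78],[0,0,-30,0,0,0,78],[0,0,-65,0,0,0,78],[-20,0,-100,0,0,0,100],[-44,0,-115,0,0,0,100],[-44,0,-115,0,0,0,100],[-44,0,-115,0,0,0,100]]])

```text
t: 19.03
eef_pos: [0.4831, -0.0081, 0.374]
tool_rot: [180.0, -0.2, 5.7]
ft_force: [1.4, -0.1, -0.9]
opening: 0.0909
```

```bash
python3 - <<'E'
from h import *
T=tool();print(T[:3])
i=env.read_camera('wrist');crop(i,(320,170),80,106,5,'c11.png')
print('hold handle',shift([.439,-.0125,.060],5.9))
E
```

```text
[[ 0.995   0.0996  0.0041  0.4831]
 [ 0.0996 -0.995  -0.0002 -0.0081]
 [ 0.0041  0.0006 -1.      0.374 ]]
hold handle (array([-45. ,  -0.1, 140.7]), array([ 0.   , -0.002, -0.003]))
```

View pics/c11.png

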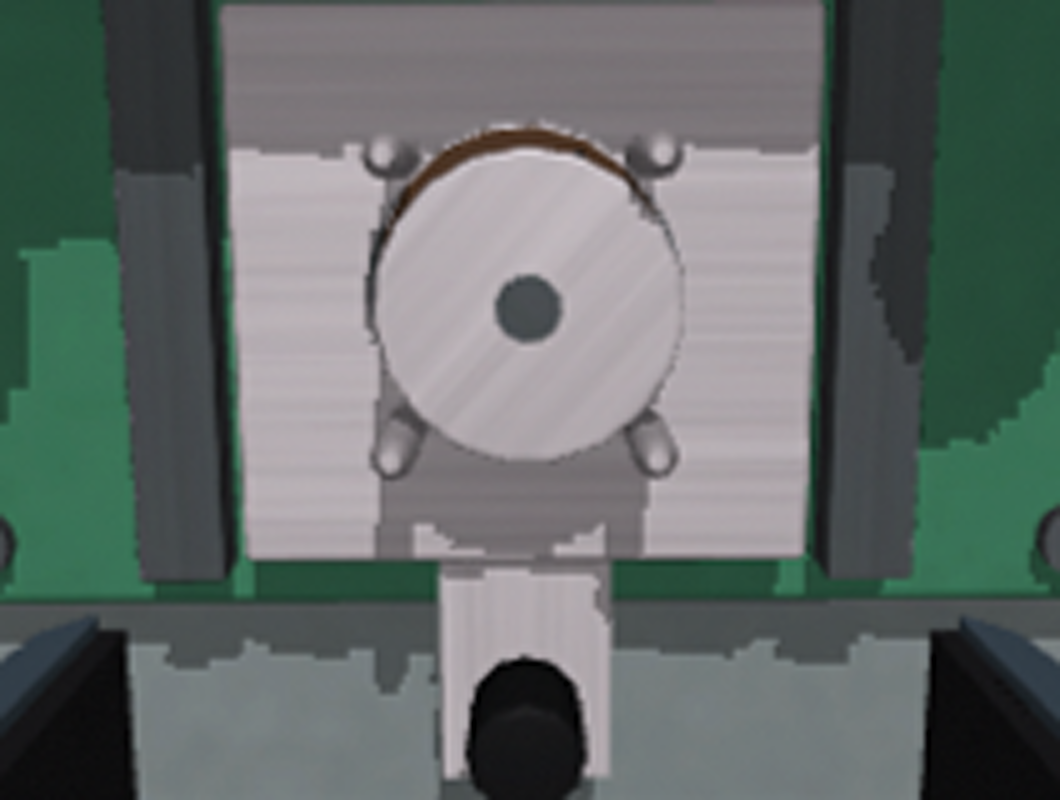

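The follower sits flat on the pads, within the pins. Now I'll grip the handle and push the bolster home.

>>> servo_tool(series=[[[-30,0,5,0,0,0,80],[-45,0,25,0,0,0,70],[-45,0,65,0,0,0,70],[-45,0,105,0,0,0,70],[-45,0,135,0,0,0,70],[-45,0,140,0,0,0,70],[-45,0,140,0,0,0,10],[-45,0,140,0,0,0,10],[-45,0,140,0,0,0,10],[-45,0,140,0,0,0,10],[-45,0,140,0,0,0,10],[-45,0,140,0,0,0,10]]], force=40)

```text
t: 20.08
eef_pos: [0.4392, -0.0127, 0.2333]
tool_rot: [180.0, -0.1, 5.7]
ft_force: [-0.6, -0.2, 0.1]
opening: 0.0267
```

>>> servo_tool(series=[[[4,0,0,0,0,0,10],[12,0,0,0,0,0,10],[23,0,0,0,0,0,10],[36,0,0,0,0,0,10],[49,0,0,0,0,0,10],[62,0,0,0,0,0,10],[75,0,0,0,0,0,10],[88,0,0,0,0,0,10],[99,0,0,0,0,0,10],[108,0,0,0,0,0,10],[115,0,0,0,0,0,10],[119,0,0,0,0,0,10]]])

```text
t: 21.08
eef_pos: [0.5574, -0.0001, 0.2331]
tool_rot: [-179.9, 0.1, 5.7]
ft_force: [-4.9, 2.1, 6.9]
opening: 0.0233
```

>>> servo_tool(series=[[[2,0,0,0,0,0,10],[4,0,0,0,0,0,10],[6,0,0,0,0,0,10],[8,0,0,0,0,0,10],[10,0,0,0,0,0,10],[12,0,0,0,0,0,10],[12,0,0,0,0,0,10]]])

```text
t: 21.67
eef_pos: [0.5689, 0.001, 0.2331]
tool_rot: [-179.9, 0.1, 5.7]
ft_force: [-3.6, 3.1, 4.7]
opening: 0.0234
```

>>> servo_tool(series=[[[1,0,0,0,0,0,10],[2,0,0,0,0,0,10],[3,0,0,0,0,0,10],[4,0,0,0,0,0,10],[4,0,0,0,0,0,10]]])

```text
t: 22.08
eef_pos: [0.5707, 0.0012, 0.233]
tool_rot: [-179.9, 0.5, 5.7]
ft_force: [-9.6, 1.4, 11.5]
opening: 0.0231
```

>>> servo_tool(series=[[[1,0,0,0,0,0,10],[2,0,0,0,0,0,10],[3,0,0,0,0,0,10],[3,0,0,0,0,0,10]]])

```text
t: 22.42
eef_pos: [0.5718, 0.0013, 0.233]
tool_rot: [-179.9, 0.9, 5.7]
ft_force: [-17.3, 0.8, 17.5]
opening: 0.0234
```

The bolster is home: the force climbed to 17 N with no further travel. I'll relax, release, lift, and go to the left knob.

>>> servo_tool(series=[[[-3,0,0,0,0,0,10],[-5,0,0,0,0,0,10],[-5,0,0,0,0,0,60],[-5,0,0,0,0,0,70],[-5,0,0,0,0,0,70],[-5,0,-40,0,0,0,70],[-5,0,-80,0,0,0,70],[-5,0,-120,0,0,0,80],[-5,0,-160,0,0,0,100],[-5,0,-200,0,0,0,100],[-5,0,-217,0,0,0,100],[-5,0,-217,0,0,0,100]]])

```text
t: 23.42
eef_pos: [0.572, 0.0005, 0.4549]
tool_rot: [179.9, -0.7, 5.7]
ft_force: [0.5, -0.7, 0.2]
opening: 0.0873
```

```bash
python3 - <<'E'
from h import *
s=env.read_state();print(s['eef_pos'],s['ft_force'],s['joint_pos'])
print(shift([.6447,.1199,.268],72))
i=env.read_camera('top');crop(i,(310,190),40,50,5,'t12.png')
T=tool();cv2.imwrite('pics/w12.png',env.read_camera('wrist'))
E
```

```text
[0.572  0.0005 0.4549] [ 0.4963 -0.682   0.213 ] [-1.102  16.3639 85.2104 -0.0192 77.7612 83.1966]
(array([  84. , -111.7,   15.7]), array([ 0.008, -0.009, -1.157]))
```

>>> servo_tool(series=[[[84,-112,8,0,0,-0.12,100],[84,-112,8,0,0,-0.24,100],[84,-112,8,0,0,-0.36,100],[84,-112,8,0,0,-0.48,100],[84,-112,8,0,0,-0.6,100],[84,-112,8,0,0,-0.72,100],[84,-112,8,0,0,-0.84,100],[84,-112,8,0,0,-0.96,100],[84,-112,8,0,0,-1.08,100],[84,-112,8,0,0,-1.16,100],[84,-112,8,0,0,-1.16,100],[84,-112,8,0,0,-1.16,100]]])

```text
t: 24.52
eef_pos: [0.6438, 0.1204, 0.439]
tool_rot: [-179.8, 0.1, 72.1]
ft_force: [0.0, -0.5, -0.5]
opening: 0.0911
```

```bash
python3 - <<'E'
from h import *
s=env.read_state();T=tool();print(s['eef_pos'],s['tool_rot'],s['joint_pos'])
i=env.read_camera('wrist')
print(px('wrist',[.6447,.1199,.194],T),px('wrist',[.6447,.1199,.168],T))
a=cv2.imread('pics/t12.png');cv2.imwrite('pics/w13.png',i)
b=np.zeros((560,640,3),np.uint8);b[:400]=i;t=cv2.imread('pics/t12.png');t=cv2.resize(t,(200,160));b[400:560,:200]=t
w12=cv2.imread('pics/w12.png');b[400:560,210:640]=cv2.resize(w12[0:240],(430,160));cv2.imwrite('pics/v13.png',b)
print(shift([.6447,.1199,.183],72))
E
```

```text
[0.6438 0.1204 0.439 ] [-179.8069    0.1116   72.053 ] [ 9.5867 24.8038 74.6975 -0.0099 80.7215 27.5356]
[322.4318 214.4752] [322.1978 205.4682]
(array([-0. ,  1.3, 84.4]), array([-0.003,  0.002,  0.001]))
```

View pics/v13.png

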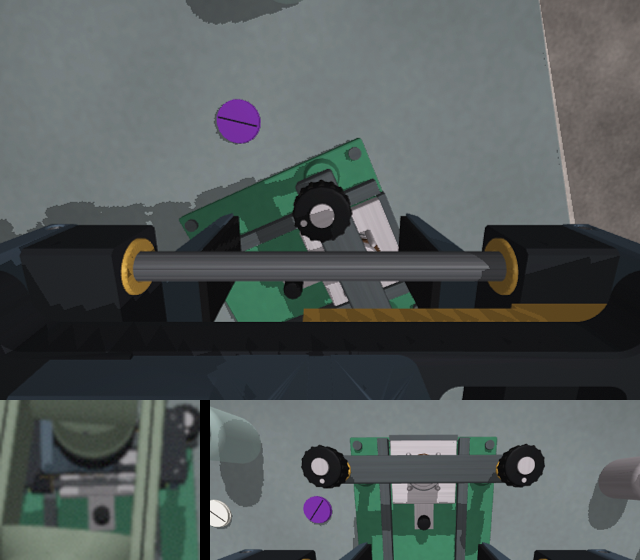

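The knob is centred at (322,216), within about 1 mm of the prediction, and has an index dot at (303,222). I'll descend and grip it.

>>> servo_tool(series=[[[0,1,35,0,0,0,100],[0,1,65,0,0,0,100],[0,1,80,0,0,0,90],[0,1,84,0,0,0,70],[0,1,84,0,0,0,40],[0,1,84,0,0,0,30],[0,1,84,0,0,0,30],[0,1,84,0,0,0,30],[0,1,84,0,0,0,30],[0,1,84,0,0,0,30],[0,1,84,0,0,0,30]]], force=50)

```text
t: 25.48
eef_pos: [0.6445, 0.1202, 0.3584]
tool_rot: [179.9, -0.0, 72.2]
ft_force: [-1.4, 0.6, 3.7]
opening: 0.0431
```

>>> servo_tool(series=[[[0,0,0,0,0,0.1,30],[0,0,0,0,0,0.2,30],[0,0,0,0,0,0.3,30],[0,0,0,0,0,0.4,30],[0,0,0,0,0,0.5,30],[0,0,0,0,0,0.6,30],[0,0,0,0,0,0.7,30],[0,0,0,0,0,0.8,30],[0,0,0,0,0,0.9,30],[0,0,0,0,0,0.9,30],[0,0,0,0,0,0.9,30]]])

```text
t: 26.4
eef_pos: [0.6447, 0.12, 0.3584]
tool_rot: [180.0, -0.1, 20.7]
ft_force: [-1.8, -1.1, 6.6]
opening: 0.0431
```

```bash
python3 - <<'E'
from h import *
s=env.read_state();print(s['torque'],s['ft_force'],s['joint_pos'],s['opening'])
E
```

```text
[-0.1373  0.2058 -0.3026] [-1.7669 -1.0754  6.5842] [ 9.5432 27.2368 82.3042 -0.0041 70.3669 78.8286] 0.04314763878322875
```

>>> servo_tool(series=[[[0,0,0,0,0,0,80],[0,0,0,0,0,0,90],[0,0,-30,0,0,-0.1,90],[0,0,-60,0,0,-0.2,90],[-10,38,-60,0,0,-0.32,100],[-20,76,-60,0,0,-0.44,100],[-30,114,-60,0,0,-0.56,100],[-40,152,-60,0,0,-0.68,100],[-50,190,-60,0,0,-0.8,100],[-56,213,-60,0,0,-0.9,100],[-56,213,-60,0,0,-0.9,100],[-56,213,-60,0,0,-0.9,100]]])

```text
t: 27.4
eef_pos: [0.6672, -0.1004, 0.4163]
tool_rot: [-179.9, -0.0, 72.0]
ft_force: [0.6, 0.2, -0.0]
opening: 0.0909
```

```bash
cat >> h.py <<'E'
def look(name,p,T):
    i=env.read_camera('wrist');cv2.imwrite('pics/'+name,i)
    u,v=px('wrist',p,T);g=cv2.cvtColor(i,cv2.COLOR_BGR2GRAY)
    m=np.zeros_like(g);cv2.circle(m,(int(u),int(v)),22,1,-1)
    m=((g>130)&(m>0)).astype(np.uint8);n,l,st,c=cv2.connectedComponentsWithStats(m)
    print('pred',u,v);[print('blob',c[k],st[k,4],w('wrist',*c[k],p[2],T)) for k in range(1,n) if st[k,4]>3]
E
python3 - <<'E'
from h import *
s=env.read_state();T=tool();print(s['eef_pos'],s['tool_rot'],s['joint_pos'])
look('r1.png',[.6673,-.0989,.194],T)
print(shift([.6673,-.0989,.183],72))
E
```

```text
[ 0.6672 -0.1004  0.4163] [-179.92     -0.0134   72.0348] [-9.5377 27.2085 73.9479  0.0254 78.9207  8.4225]
pred 319.9290495306565 222.48235648314392
blob [319.2471 216.2701] 174 [ 0.6682 -0.0946  0.194 ]
(array([ 0.2,  0.1, 61.6]), array([-0.001, -0.001,  0.002]))
```

>>> servo_tool(series=[[[0,0,35,0,0,0,100],[0,0,55,0,0,0,90],[0,0,60,0,0,0,70],[0,0,60,0,0,0,40],[0,0,60,0,0,0,30],[0,0,60,0,0,0,30],[0,0,60,0,0,0,30],[0,0,60,0,0,0,30],[0,0,60,0,0,0,30],[0,0,60,0,0,0,30]]])

```text
t: 28.28
eef_pos: [0.6673, -0.0989, 0.3585]
tool_rot: [179.9, -0.0, 72.2]
ft_force: [-0.3, 0.3, 3.5]
opening: 0.043
```

>>> servo_tool(series=[[[0,0,0,0,0,0.12,30],[0,0,0,0,0,0.24,30],[0,0,0,0,0,0.36,30],[0,0,0,0,0,0.48,30],[0,0,0,0,0,0.6,30],[0,0,0,0,0,0.72,30],[0,0,0,0,0,0.84,30],[0,0,0,0,0,0.96,30],[0,0,0,0,0,1.08,30],[0,0,0,0,0,1.2,30]]])

```text
t: 29.12
eef_pos: [0.6672, -0.0989, 0.3585]
tool_rot: [180.0, -0.1, 3.1]
ft_force: [-0.5, 1.3, 3.9]
opening: 0.0431
```

>>> servo_tool(series=[[[0,0,0,0,0,0.12,30],[0,0,0,0,0,0.24,30],[0,0,0,0,0,0.36,30],[0,0,0,0,0,0.48,30],[0,0,0,0,0,0.6,30],[0,0,0,0,0,0.6,30],[0,0,0,0,0,0.6,30]]])

```text
t: 29.7
eef_pos: [0.6672, -0.0989, 0.3585]
tool_rot: [-179.9, -0.1, -30.8]
ft_force: [-0.6, 0.7, 5.7]
opening: 0.0433
```

```bash
python3 - <<'E'
from h import *
s=env.read_state();print(s['torque'],s['ft_force'],s['joint_pos'],s['opening'],s['tool_rot'])
T=tool();T2=T.copy();T2[2,3]+=.06
print(shift([.6447,.1199,.243],72,T))
E
```

```text
[ 0.2519  0.1892 -0.2955] [-0.5902  0.7264  5.6573] [ -9.4121  28.9239  79.3884   0.0325  71.597  111.3987] 0.04331741381533138 [-179.9381   -0.0732  -30.8212]
(array([-131.4, -176.4,  -56.5]), array([ 0.   , -0.002, -1.795]))
```

>>> servo_tool(series=[[[0,0,0,0,0,0,80],[0,0,0,0,0,0,90],[0,0,-30,0,0,-0.12,90],[0,0,-57,0,0,-0.24,90],[-24,-32,-57,0,0,-0.36,100],[-48,-64,-57,0,0,-0.48,100],[-72,-97,-57,0,0,-0.6,100],[-96,-129,-57,0,0,-0.72,100],[-120,-161,-57,0,0,-0.84,100],[-131,-176,-57,0,0,-0.96,100],[-131,-176,-57,0,0,-1.08,100],[-131,-176,-57,0,0,-1.2,100]]])

```text
t: 30.7
eef_pos: [0.6451, 0.1211, 0.4135]
tool_rot: [-180.0, 0.1, 38.4]
ft_force: [-0.2, 0.4, 0.5]
opening: 0.0912
```

>>> servo_tool(series=[[[0,0,0,0,0,-0.12,100],[0,0,0,0,0,-0.24,100],[0,0,0,0,0,-0.36,100],[0,0,0,0,0,-0.48,100],[0,0,0,0,0,-0.6,100],[0,0,0,0,0,-0.6,100]]])

```text
t: 31.2
eef_pos: [0.6454, 0.1192, 0.4135]
tool_rot: [-179.9, 0.0, 72.4]
ft_force: [0.0, 0.1, -0.6]
opening: 0.0911
```

```bash
python3 - <<'E'
from h import *
T=tool()
print(shift([.6447,.1199,.186],72,T),shift([.6447,.1199,.186],72,T)[1])
E
```

```text
(array([ 0.5, -0.8, 55.5]), array([-0.001,  0.001,  0.007])) [-0.001  0.001  0.007]
```

>>> servo_tool(series=[[[0,0,35,0,0,0,100],[0,0,52,0,0,0,90],[0,0,56,0,0,0,70],[0,0,56,0,0,0,40],[0,0,56,0,0,0,30],[0,0,56,0,0,0,30],[0,0,56,0,0,0,30],[0,0,56,0,0,0,30],[0,0,56,0,0,0,30],[0,0,56,0,0,0,30]]])

```text
t: 32.03
eef_pos: [0.6448, 0.1196, 0.3593]
tool_rot: [-179.9, -0.0, 72.2]
ft_force: [-5.2, 2.0, 5.7]
opening: 0.0432
```

>>> servo_tool(series=[[[0,0,0,0,0,0.12,30],[0,0,0,0,0,0.24,30],[0,0,0,0,0,0.36,30],[0,0,0,0,0,0.48,30],[0,0,0,0,0,0.6,30],[0,0,0,0,0,0.72,30],[0,0,0,0,0,0.84,30],[0,0,0,0,0,0.96,30],[0,0,0,0,0,1.08,30],[0,0,0,0,0,1.2,30]]])

```text
t: 32.87
eef_pos: [0.6447, 0.1198, 0.3593]
tool_rot: [-179.9, 0.0, 3.1]
ft_force: [-4.9, 1.0, 5.6]
opening: 0.0432
```

>>> servo_tool(series=[[[0,0,0,0,0,0.12,30],[0,0,0,0,0,0.24,30],[0,0,0,0,0,0.36,30],[0,0,0,0,0,0.48,30],[0,0,0,0,0,0.6,30],[0,0,0,0,0,0.6,30],[0,0,0,0,0,0.6,30]]])

```text
t: 33.45
eef_pos: [0.6447, 0.1198, 0.3594]
tool_rot: [-180.0, 0.1, -31.0]
ft_force: [-4.1, 1.3, 6.6]
opening: 0.043
```

>>> servo_tool(series=[[[0,0,0,0,0,0,80],[0,0,0,0,0,0,90],[0,0,-30,0,0,-0.12,90],[0,0,-57,0,0,-0.24,90],[24,32,-57,0,0,-0.36,100],[48,64,-57,0,0,-0.48,100],[72,97,-57,0,0,-0.6,100],[96,129,-57,0,0,-0.72,100],[120,161,-57,0,0,-0.84,100],[132,176,-57,0,0,-0.96,100],[132,176,-57,0,0,-1.08,100],[132,176,-57,0,0,-1.2,100]]])

```text
t: 34.45
eef_pos: [0.6684, -0.1019, 0.4147]
tool_rot: [179.9, 0.0, 38.0]
ft_force: [-0.1, 1.0, 0.1]
opening: 0.0914
```

>>> servo_tool(series=[[[0,0,0,0,0,-0.12,100],[0,0,0,0,0,-0.24,100],[0,0,0,0,0,-0.36,100],[0,0,0,0,0,-0.48,100],[0,0,0,0,0,-0.6,100],[0,0,0,0,0,-0.6,100]]])

```text
t: 34.95
eef_pos: [0.6683, -0.0998, 0.4149]
tool_rot: [180.0, 0.0, 72.3]
ft_force: [0.9, 0.4, 0.4]
opening: 0.0913
```

```bash
python3 - <<'E'
from h import *
T=tool()
print(shift([.6673,-.0989,.186],72,T))
E
```

```text
(array([ 0.6, -1.3, 56.9]), array([0.001, 0.001, 0.005]))
```

>>> servo_tool(series=[[[0,-1,35,0,0,0,100],[0,-1,52,0,0,0,90],[0,-1,56,0,0,0,70],[0,-1,56,0,0,0,40],[0,-1,56,0,0,0,30],[0,-1,56,0,0,0,30],[0,-1,56,0,0,0,30],[0,-1,56,0,0,0,30],[0,-1,56,0,0,0,30],[0,-1,56,0,0,0,30]]])

```text
t: 35.78
eef_pos: [0.6672, -0.0992, 0.3604]
tool_rot: [179.9, -0.0, 72.2]
ft_force: [-0.7, 0.6, 3.4]
opening: 0.0434
```

>>> servo_tool(series=[[[0,0,0,0,0,0.12,30],[0,0,0,0,0,0.24,30],[0,0,0,0,0,0.36,30],[0,0,0,0,0,0.48,30],[0,0,0,0,0,0.6,30],[0,0,0,0,0,0.72,30],[0,0,0,0,0,0.84,30],[0,0,0,0,0,0.96,30],[0,0,0,0,0,1.08,30],[0,0,0,0,0,1.2,30]]])

```text
t: 36.62
eef_pos: [0.667, -0.0989, 0.3604]
tool_rot: [-180.0, -0.1, 3.1]
ft_force: [-1.4, 2.2, 3.6]
opening: 0.043
```

>>> servo_tool(series=[[[0,0,0,0,0,0.12,30],[0,0,0,0,0,0.24,30],[0,0,0,0,0,0.36,30],[0,0,0,0,0,0.48,30],[0,0,0,0,0,0.6,30],[0,0,0,0,0,0.6,30],[0,0,0,0,0,0.6,30]]])

```text
t: 37.2
eef_pos: [0.667, -0.0988, 0.3603]
tool_rot: [-179.9, -0.0, -30.8]
ft_force: [-1.6, 2.0, 5.1]
opening: 0.0433
```

>>> servo_tool(series=[[[0,0,0,0,0,0,80],[0,0,0,0,0,0,90],[0,0,-30,0,0,-0.12,90],[0,0,-57,0,0,-0.24,90],[-24,-32,-57,0,0,-0.36,100],[-48,-64,-57,0,0,-0.48,100],[-72,-97,-57,0,0,-0.6,100],[-96,-129,-57,0,0,-0.72,100],[-120,-161,-57,0,0,-0.84,100],[-131,-176,-57,0,0,-0.96,100],[-131,-176,-57,0,0,-1.08,100],[-131,-176,-57,0,0,-1.2,100]]])

```text
t: 38.2
eef_pos: [0.6451, 0.1209, 0.4155]
tool_rot: [180.0, 0.1, 38.4]
ft_force: [0.5, -0.2, 0.4]
opening: 0.0912
```

>>> servo_tool(series=[[[0,0,0,0,0,-0.12,100],[0,0,0,0,0,-0.24,100],[0,0,0,0,0,-0.36,100],[0,0,0,0,0,-0.48,100],[0,0,0,0,0,-0.6,100],[0,0,0,0,0,-0.6,100]]])

```text
t: 38.7
eef_pos: [0.6454, 0.1189, 0.4156]
tool_rot: [-180.0, 0.1, 72.4]
ft_force: [0.0, 0.5, -0.0]
opening: 0.0911
```

```bash
python3 - <<'E'
from h import *
T=tool()
print(shift([.6447,.1199,.186],72,T))
E
```

```text
(array([ 0.8, -0.9, 57.6]), array([-0.001,  0.001,  0.006]))
```

>>> servo_tool(series=[[[0,-1,35,0,0,0,100],[0,-1,53,0,0,0,90],[0,-1,58,0,0,0,70],[0,-1,58,0,0,0,40],[0,-1,58,0,0,0,30],[0,-1,58,0,0,0,30],[0,-1,58,0,0,0,30],[0,-1,58,0,0,0,30],[0,-1,58,0,0,0,30],[0,-1,58,0,0,0,30]]])

```text
t: 39.53
eef_pos: [0.6443, 0.1195, 0.3594]
tool_rot: [179.9, -0.0, 72.2]
ft_force: [-0.6, 0.7, 2.6]
opening: 0.0428
```

>>> servo_tool(series=[[[0,0,0,0,0,0.12,30],[0,0,0,0,0,0.24,30],[0,0,0,0,0,0.36,30],[0,0,0,0,0,0.48,30],[0,0,0,0,0,0.6,30],[0,0,0,0,0,0.72,30],[0,0,0,0,0,0.84,30],[0,0,0,0,0,0.96,30],[0,0,0,0,0,1.08,30],[0,0,0,0,0,1.2,30],[0,0,0,0,0,1.2,30],[0,0,0,0,0,1.2,30]]])

```text
t: 40.53
eef_pos: [0.6441, 0.1197, 0.3594]
tool_rot: [-179.9, -0.0, 3.6]
ft_force: [-2.5, 1.6, 5.1]
opening: 0.0433
```

>>> servo_tool(series=[[[0,0,0,0,0,0,80],[0,0,0,0,0,0,90],[0,0,-30,0,0,-0.12,90],[0,0,-57,0,0,-0.24,90],[2,40,-57,0,0,-0.36,100],[4,80,-57,0,0,-0.48,100],[6,120,-57,0,0,-0.6,100],[8,160,-57,0,0,-0.72,100],[9,200,-57,0,0,-0.84,100],[10,220,-57,0,0,-0.96,100],[10,220,-57,0,0,-1.08,100],[10,220,-57,0,0,-1.2,100]]])

```text
t: 41.53
eef_pos: [0.6675, -0.1019, 0.4144]
tool_rot: [-180.0, 0.0, 72.5]
ft_force: [0.3, 0.7, -0.1]
opening: 0.0913
```

>>> servo_tool(series=[[[0,0,0,0,0,0,100],[0,0,0,0,0,0,100]]])

```text
t: 41.7
eef_pos: [0.6675, -0.0998, 0.4148]
tool_rot: [-180.0, 0.0, 72.0]
ft_force: [0.4, -0.3, -0.5]
opening: 0.0912
```

```bash
python3 - <<'E'
from h import *
T=tool()
print(shift([.6673,-.0989,.186],72,T))
E
```

```text
(array([ 0.9, -0.5, 56.8]), array([-0.001,  0.   ,  0.001]))
```

L is now at about 3.9 and R at 3.6. Next R +1.2 to 4.8, then back to L.

>>> servo_tool(series=[[[1,0,35,0,0,0,100],[1,0,52,0,0,0,90],[1,0,57,0,0,0,70],[1,0,57,0,0,0,40],[1,0,57,0,0,0,30],[1,0,57,0,0,0,30],[1,0,57,0,0,0,30],[1,0,57,0,0,0,30],[1,0,57,0,0,0,30],[1,0,57,0,0,0,30]]])

```text
t: 42.53
eef_pos: [0.6676, -0.0986, 0.3594]
tool_rot: [180.0, -0.0, 72.2]
ft_force: [-2.4, 0.7, 4.1]
opening: 0.0431
```

>>> servo_tool(series=[[[0,0,0,0,0,0.12,30],[0,0,0,0,0,0.24,30],[0,0,0,0,0,0.36,30],[0,0,0,0,0,0.48,30],[0,0,0,0,0,0.6,30],[0,0,0,0,0,0.72,30],[0,0,0,0,0,0.84,30],[0,0,0,0,0,0.96,30],[0,0,0,0,0,1.08,30],[0,0,0,0,0,1.2,30],[0,0,0,0,0,1.2,30],[0,0,0,0,0,1.2,30]]])

```text
t: 43.53
eef_pos: [0.6677, -0.0988, 0.3594]
tool_rot: [180.0, -0.1, 3.6]
ft_force: [-2.3, -0.5, 6.0]
opening: 0.0434
```

>>> servo_tool(series=[[[0,0,0,0,0,0,80],[0,0,0,0,0,0,90],[0,0,-30,0,0,-0.12,90],[0,0,-57,0,0,-0.24,90],[-2,-40,-57,0,0,-0.36,100],[-4,-80,-57,0,0,-0.48,100],[-6,-120,-57,0,0,-0.6,100],[-8,-160,-57,0,0,-0.72,100],[-9,-200,-57,0,0,-0.84,100],[-10,-220,-57,0,0,-0.96,100],[-10,-220,-57,0,0,-1.08,100],[-10,-220,-57,0,0,-1.2,100]]])

```text
t: 44.53
eef_pos: [0.6444, 0.1224, 0.4146]
tool_rot: [-180.0, 0.0, 72.8]
ft_force: [-0.4, 0.3, -0.7]
opening: 0.0912
```

>>> servo_tool(series=[[[0,0,0,0,0,0,100],[0,0,0,0,0,0,100]]])

```text
t: 44.7
eef_pos: [0.6447, 0.1205, 0.4148]
tool_rot: [-180.0, 0.0, 72.1]
ft_force: [-0.5, -0.3, 0.3]
opening: 0.0912
```

```bash
python3 - <<'E'
from h import *
T=tool()
print(shift([.6447,.1199,.186],72,T))
E
```

```text
(array([-0.6,  0.2, 56.8]), array([-0.   ,  0.   ,  0.001]))
```

>>> servo_tool(series=[[[0,0,35,0,0,0,100],[0,0,52,0,0,0,90],[0,0,57,0,0,0,70],[0,0,57,0,0,0,40],[0,0,57,0,0,0,30],[0,0,57,0,0,0,30],[0,0,57,0,0,0,30],[0,0,57,0,0,0,30],[0,0,57,0,0,0,30],[0,0,57,0,0,0,30]]])

```text
t: 45.53
eef_pos: [0.6446, 0.1205, 0.3594]
tool_rot: [179.9, -0.0, 72.2]
ft_force: [-2.1, 0.7, 3.4]
opening: 0.0432
```

>>> servo_tool(series=[[[0,0,0,0,0,0.12,30],[0,0,0,0,0,0.24,30],[0,0,0,0,0,0.36,30],[0,0,0,0,0,0.48,30],[0,0,0,0,0,0.6,30],[0,0,0,0,0,0.72,30],[0,0,0,0,0,0.84,30],[0,0,0,0,0,0.96,30],[0,0,0,0,0,1.08,30],[0,0,0,0,0,1.2,30],[0,0,0,0,0,1.2,30],[0,0,0,0,0,1.2,30]]])

```text
t: 46.53
eef_pos: [0.6448, 0.1201, 0.3593]
tool_rot: [180.0, -0.1, 3.6]
ft_force: [0.0, -0.8, 5.5]
opening: 0.043
```

>>> servo_tool(series=[[[0,0,0,0,0,0,80],[0,0,0,0,0,0,90],[0,0,-30,0,0,-0.12,90],[0,0,-57,0,0,-0.24,90],[2,40,-57,0,0,-0.36,100],[4,80,-57,0,0,-0.48,100],[6,120,-57,0,0,-0.6,100],[8,160,-57,0,0,-0.72,100],[9,200,-57,0,0,-0.84,100],[10,220,-57,0,0,-0.96,100],[10,220,-57,0,0,-1.08,100],[10,220,-57,0,0,-1.2,100]]])

```text
t: 47.53
eef_pos: [0.6678, -0.1005, 0.4141]
tool_rot: [-179.9, -0.0, 72.5]
ft_force: [0.5, -0.5, 0.3]
opening: 0.0912
```

>>> servo_tool(series=[[[0,0,0,0,0,0,100],[0,0,0,0,0,0,100]]])

```text
t: 47.7
eef_pos: [0.6678, -0.0986, 0.4146]
tool_rot: [-179.9, -0.0, 72.1]
ft_force: [0.6, 0.3, -0.3]
opening: 0.0912
```

```bash
python3 - <<'E'
from h import *
T=tool()
print(shift([.6673,-.0989,.186],72,T))
E
```

```text
(array([-0.5, -0.3, 56.6]), array([-0.001, -0.   ,  0.001]))
```

>>> servo_tool(series=[[[0,0,35,0,0,0,100],[0,0,52,0,0,0,90],[0,0,57,0,0,0,70],[0,0,57,0,0,0,40],[0,0,57,0,0,0,30],[0,0,57,0,0,0,30],[0,0,57,0,0,0,30],[0,0,57,0,0,0,30],[0,0,57,0,0,0,30],[0,0,57,0,0,0,30]]])

```text
t: 48.53
eef_pos: [0.6676, -0.0986, 0.3594]
tool_rot: [180.0, -0.0, 72.2]
ft_force: [-2.3, 0.6, 3.2]
opening: 0.0435
```

>>> servo_tool(series=[[[0,0,0,0,0,0.12,30],[0,0,0,0,0,0.24,30],[0,0,0,0,0,0.36,30],[0,0,0,0,0,0.48,30],[0,0,0,0,0,0.6,30],[0,0,0,0,0,0.6,30],[0,0,0,0,0,0.6,30]]])

```text
t: 49.12
eef_pos: [0.6677, -0.0986, 0.3594]
tool_rot: [180.0, -0.1, 37.9]
ft_force: [-1.8, 0.4, 5.6]
opening: 0.043
```

>>> servo_tool(series=[[[0,0,0,0,0,0,80],[0,0,0,0,0,0,90],[0,0,-30,0,0,-0.12,90],[0,0,-57,0,0,-0.24,90],[20,-33,-57,0,0,-0.36,100],[40,-66,-57,0,0,-0.48,100],[60,-98,-57,0,0,-0.6,100],[80,-131,-57,0,0,-0.6,100],[100,-163,-57,0,0,-0.6,100],[116,-187,-57,0,0,-0.6,100],[116,-187,-57,0,0,-0.6,100],[116,-187,-57,0,0,-0.6,100]]])

```text
t: 50.12
eef_pos: [0.6447, 0.1218, 0.4147]
tool_rot: [-180.0, 0.0, 72.4]
ft_force: [0.1, -0.2, 0.2]
opening: 0.0913
```

```bash
python3 - <<'E'
from h import *
T=tool()
print(shift([.6447,.1199,.186],72,T))
E
```

```text
(array([-1.7,  0.6, 56.7]), array([-0.   ,  0.001,  0.007]))
```

>>> servo_tool(series=[[[-1,0,35,0,0,0,100],[-1,0,52,0,0,0,90],[-1,0,57,0,0,0,70],[-1,0,57,0,0,0,40],[-1,0,57,0,0,0,30],[-1,0,57,0,0,0,30],[-1,0,57,0,0,0,30],[-1,0,57,0,0,0,30],[-1,0,57,0,0,0,30],[-1,0,57,0,0,0,30]]])

```text
t: 50.95
eef_pos: [0.6443, 0.1193, 0.3594]
tool_rot: [180.0, -0.0, 72.2]
ft_force: [-1.8, -0.6, 4.0]
opening: 0.0432
```

>>> servo_tool(series=[[[0,0,0,0,0,0.1,30],[0,0,0,0,0,0.2,30],[0,0,0,0,0,0.3,30],[0,0,0,0,0,0.3,30],[0,0,0,0,0,0.3,30]]])

```text
t: 51.37
eef_pos: [0.6442, 0.1194, 0.3593]
tool_rot: [180.0, -0.0, 55.1]
ft_force: [-3.7, -0.1, 5.5]
opening: 0.0429
```

>>> servo_tool(series=[[[0,0,0,0,0,0,80],[0,0,0,0,0,0,90],[0,0,-30,0,0,0,90],[0,0,-60,0,0,0,90],[0,0,-95,0,0,0.12,100],[0,0,-95,0,0,0.24,100],[0,0,-95,0,0,0.36,100],[0,0,-95,0,0,0.48,100],[0,0,-95,0,0,0.6,100],[0,0,-95,0,0,0.72,100],[0,0,-95,0,0,0.84,100],[0,0,-95,0,0,0.86,100]]])

```text
t: 52.37
eef_pos: [0.6447, 0.1193, 0.4528]
tool_rot: [180.0, 0.0, 5.6]
ft_force: [-0.2, 0.7, 0.1]
opening: 0.0913
```

```bash
python3 - <<'E'
from h import *
T=tool();print(T[:3,3])
print(shift([.572,.0005,.4549-.172],5.7,T))
E
```

```text
[0.6447 0.1193 0.4528]
(array([-84. , 111.1,  -2.1]), array([ 0.   ,  0.   , -0.001]))
```

>>> servo_tool(series=[[[-42,55,-2,0,0,0,100],[-84,111,-2,0,0,0,100],[-84,111,-2,0,0,0,100],[-84,111,-2,0,0,0,100],[-84,111,-2,0,0,0,100],[-84,111,-2,0,0,0,100],[-84,111,-2,0,0,0,100]]])

```text
t: 52.95
eef_pos: [0.5726, 0.0011, 0.4553]
tool_rot: [-180.0, -0.1, 5.8]
ft_force: [-0.5, 1.0, -0.7]
opening: 0.0908
```

```bash
python3 - <<'E'
from h import *
T=tool();print(T[:3]);np.save('T14.npy',T)
i=env.read_camera('wrist');cv2.imwrite('pics/w14.png',i)
s=env.read_camera('scene');cv2.imwrite('pics/s14.png',s)
o=cv2.imread('pics/w12.png')
f=lambda a:cv2.resize(a[40:150,125:515],(780,220),interpolation=cv2.INTER_CUBIC)
S=cv2.resize(s[195:275,280:390],(220,160),interpolation=cv2.INTER_CUBIC)
S0=cv2.resize(cv2.imread('pics/scene0.png')[195:275,280:390],(220,160),interpolation=cv2.INTER_CUBIC)
b=np.zeros((600,780,3),np.uint8);b[:220]=f(o);b[220:440]=f(i);b[440:600,:220]=S0;b[440:600,230:450]=S
cv2.imwrite('pics/v14.png',b)
E
```

```text
[[ 0.9949  0.1012  0.0008  0.5726]
 [ 0.1012 -0.9949  0.0006  0.0011]
 [ 0.0009 -0.0005 -1.      0.4553]]
```

View pics/v14.png

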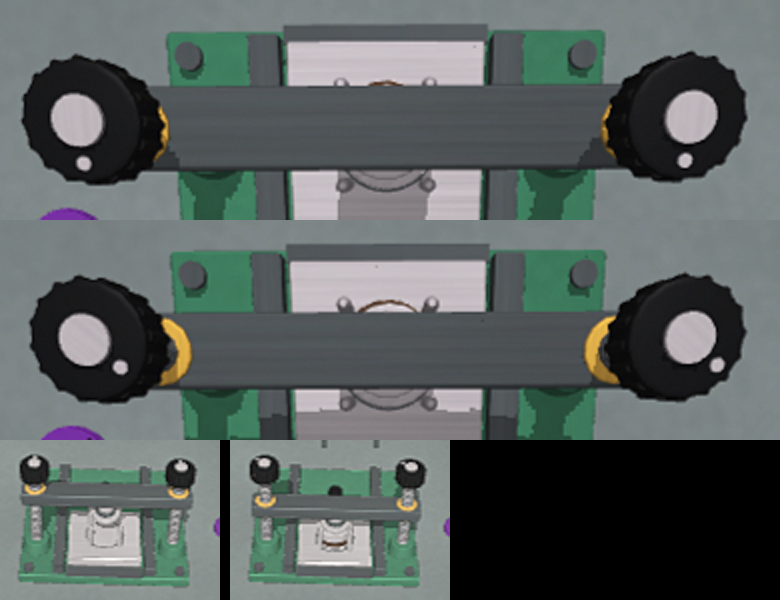

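The pack is under the foot, the bar looks level, and both index dots have turned by about 5.4 rad. I'll measure the dots and the bar more exactly.

```bash
python3 - <<'E'
from h import *
T=np.load('T14.npy')
def blobs(f):
    g=cv2.cvtColor(cv2.imread(f),cv2.COLOR_BGR2GRAY).astype(float);g=g[:,:]
    out=[]
    for (x0,x1,y0,y1) in [(134,200,66,134),(434,500,66,134)]:
        h=g[y0:y1,x0:x1]; m=(h>110).astype(np.uint8); n,l,st,c=cv2.connectedComponentsWithStats(m)
        bs=[]
        for k in range(1,n):
            if 8<st[k,4]<400 and st[k,0]>0 and st[k,1]>0 and st[k,0]+st[k,2]<x1-x0 and st[k,1]+st[k,3]<y1-y0:
                wt=np.clip(h-40,0,None)*cv2.dilate((l==k).astype(np.uint8),np.ones((3,3)))
                ys,xs=np.mgrid[:h.shape[0],:h.shape[1]]
                bs.append((int(st[k,4]),x0+(wt*xs).sum()/wt.sum(),y0+(wt*ys).sum()/wt.sum()))
        out.append(sorted(bs)[::-1])
    return out
T12=T.copy(); T12[:3,:3]=R.from_euler('xyz',[179.9,-.7,5.7],degrees=True).as_matrix(); T12[:3,3]=[.572,.0005,.4549]
res=[]
for f,TT in (('pics/w12.png',T12),('pics/w14.png',T)):
    for bs in blobs(f):
        print(f,[(a,round(u,1),round(v,1)) for a,u,v in bs])
        c=w('wrist',*bs[0][1:],.194,TT);d=w('wrist',*bs[1][1:],.194,TT);v=d-c
        res.append(np.degrees(np.arctan2(v[1],v[0])));print(c,np.hypot(*v[:2]),res[-1])
for k in (0,1): a=(res[k]-res[k+2])%360;print('turn rad',np.radians(a))
# bar width in picture at several columns: front/rear top edges
for f in ('pics/w12.png','pics/w14.png'):
    g=cv2.cvtColor(cv2.imread(f),cv2.COLOR_BGR2GRAY).astype(int)
    print(f,[(u,[int(v) for v in 45+np.nonzero(abs(np.diff(g[45:150,u]))>14)[0]]) for u in (235,400)])
E
```

```text
pics/w12.png [(41, np.float64(166.4), np.float64(121.2))]Traceback (most recent call last):
  File "<stdin>", line 21, in <module>
IndexError: list index out of range
```

```bash
python3 - <<'E'
from h import *
T=np.load('T14.npy')
T12=np.eye(4); T12[:3,:3]=R.from_euler('xyz',[179.9,-.7,5.7],degrees=True).as_matrix(); T12[:3,3]=[.572,.0005,.4549]
res=[]
for f,TT in (('pics/w12.png',T12),('pics/w14.png',T)):
    g=cv2.cvtColor(cv2.imread(f),cv2.COLOR_BGR2GRAY).astype(float)
    for cx,cy in ((165,98),(470,98)):
        m=np.zeros(g.shape,np.uint8);cv2.circle(m,(cx,cy),29,1,-1);m=((g>110)&(m>0)).astype(np.uint8)
        n,l,st,c=cv2.connectedComponentsWithStats(m);ks=[k for k in range(1,n) if st[k,4]>12]
        ks.sort(key=lambda k:-st[k,4]);print(f,[(int(st[k,4]),c[k]) for k in ks])
        a=w('wrist',*c[ks[0]],.194,TT);d=w('wrist',*c[ks[1]],.194,TT);v=d-a
        res.append(np.degrees(np.arctan2(v[1],v[0])));print(a,np.hypot(*v[:2]),res[-1])
for k in (0,1): print('turn rad',np.radians((res[k]-res[k+2])%360))
for f in ('pics/w12.png','pics/w14.png'):
    g=cv2.cvtColor(cv2.imread(f),cv2.COLOR_BGR2GRAY).astype(int)
    print(f,[(u,[int(v) for v in 45+np.nonzero(abs(np.diff(g[45:150,u]))>14)[0]]) for u in (235,400)])
E
```

```text
pics/w12.png [(529, array([162.9716,  99.5577])), (41, array([166.439, 121.122]))]
[0.6463 0.1224 0.194 ] 0.015357030248694904 -171.12173222139785
pics/w12.png [(538, array([470.1803,  97.9684])), (40, array([493.95 , 110.975])), (39, array([467.1282, 119.8718]))]
[ 0.6699 -0.1017  0.194 ] 0.020776875368566206 -110.54633976210606
pics/w14.png [(520, array([166.6192,  99.4019])), (135, array([141.0148, 104.    ])), (41, array([184.9024, 113.2683]))]
[0.6441 0.1206 0.194 ] 0.01944547019910367 105.36428520980228
pics/w14.png [(517, array([469.8027,  98.2882])), (55, array([494.7818, 108.5636])), (39, array([483.1538, 111.9744]))]
[ 0.6674 -0.1     0.194 ] 0.020547666097617937 -104.7588531200219
turn rad 1.4575939672787093
turn rad 6.182174609860027
pics/w12.png [(235, [55, 82, 122, 129]), (400, [54, 81, 121, 128])]
pics/w14.png [(235, [54, 85, 122, 128]), (400, [54, 85, 121, 122, 127])]
```

```bash
python3 - <<'E'
from h import *
T=np.load('T14.npy')
P=[w('wrist',u,v,.082,T) for u,v in [(297,81.5),(340.5,81.5),(298,131),(340.5,131)]];print(np.array(P),np.mean(P,axis=0))
i=cv2.imread('pics/w14.png');j=cv2.imread('pics/w12.png')
print('handle', [w('wrist',*p,.068,T) for p in [(317,177)]])
for n,im in (('14',i),('12',j)):
    g=cv2.cvtColor(im,cv2.COLOR_BGR2GRAY); m=(g[140:230,290:350]<35).astype(np.uint8)
    nn,l,st,c=cv2.connectedComponentsWithStats(m);print(n,[(int(st[k,4]),c[k]+[290,140]) for k in range(1,nn) if st[k,4]>60])
E
```

```text
[[ 0.6788  0.0355  0.082 ]
 [ 0.6835 -0.0103  0.082 ]
 [ 0.6279  0.0301  0.082 ]
 [ 0.6327 -0.0163  0.082 ]] [0.6557 0.0097 0.082 ]
handle [array([0.5769, 0.0041, 0.068 ])]
14 [(312, array([318.6154, 182.609 ]))]
12 [(326, array([317.8896, 183.6902]))]
```

The centre of the pins, (0.6557, 0.0097), matches the midpoint of the two screws, (0.6558, 0.0103), so the bolster is home. The knob turns match too. Handing in.

```bash
python3 -c "
from rig import env
print(env.hand_in(), env.read_state()['t'])"
```

```text
the job is handed in; nothing more can be done
the job is handed in; nothing more can be done
```

The job is done and handed in at about 53 s of robot time. Only two brake pads were on the bench. They are stacked lining side up on the scribed ring with the follower on top, and the bolster is pushed home against its stop. I wound the bar down with alternate knob turns to about 5.4 rad each. The largest planned end-to-end difference was about 4.3 mm, against the 10 mm at which it jams.

**Last checks**
- **Bolster home:** the centre of the pins lies within 1 mm of the midpoint between the two screws, and the push ended hard against the stop at 17 N.
- **Bar level:** the knobs' index dots agree to about 0.5° in the last picture, and the bar's edges lie in the same picture rows at both ends.
- **Foot travel:** about 4.7–4.8 mm of its 10 mm. This is worked out from the knob turns and the nominal pack height, not measured directly.

**What disagreed**
- My first automatic reading of the index dots picked the wrong bright spots and gave nonsense turns.
- Redone by hand from the dot positions, the readings gave 5.42 rad for the left knob and 5.33 rad for the right, with an error of about 0.04 rad. Both fit the commanded 5.4.

The gripper reading opened by about 2 mm while lowering the first pad. The pad still landed flat in the ring.

The tin, jar, file and the purple and white discs were not touched.

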